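# Lock a pivot shaft with its hitch pin

### The job

Take the hitch pin out of the wooden block and push it straight down, fully home, through the cross hole in the end of the stand's shaft, with its open loop pointing out past the free end of the shaft. Then swing the sprung loop down over the shaft end until it snaps shut below. Feel for the hole and never force the pin or the stand, leave the other things on the bench where they are, and let go.

Things in the scene. Friction and masses are not known exactly. Their poses are not given: they have to be found in the camera images.
- stand: Steel pivot stand, fixed to the bench; horizontal shaft, axis 90 mm up. Origin on the bench under the shaft; x axis = along the shaft to its free end, z up. Base plate x -105 to +65 mm, 100 mm wide, 10 thick. Pedestals, link and washer lie behind x = 21 mm, at most 114 mm high. More than 20 N between pin and stand is forcing it.
- shaft_ref (a point): Stand point (x 48, y 0, z 102 mm) on the level top of the shaft's 24 mm square end. The shaft has stiff end play that no reading shows: its vertical 10.5 mm through hole (24 mm deep, edge barely broken) is centred anywhere 0 to 16 mm farther along the stand's +x, at y 0. Square end: 24 mm behind to 25 mm beyond the hole centre. It takes about 45 N to shift.
- pin: Steel hitch pin, 0.12 kg, upright in the block. Origin: centre of the underside of its shoulder (18 mm disc, 4 thick); z up the pin, x = where the open loop points. Shank below: 9 mm round, 30 long, last 2.5 mm chamfered to 7.4. Loop: U of 5 mm wire, legs 40 mm apart, hinged about y at z = 8 mm, cross bar 46 mm from the hinge.
- pin_head (a point): Point in the pin's flat-sided head, 38 mm above the pin's origin: the height to grasp. The head is 14 mm thick along the pin's y (grasp across this), 18 mm along x, and rises to 46 mm; fingertips must stay higher than 16 mm above the pin's origin to clear the loop.
- loop_bar (a point): Middle of the loop's cross bar. Loop open: 44 mm along the pin's +x and 20 mm above the pin's origin. Loop shut: straight below the hinge, 38 mm below the pin's origin.
- loop (a joint): Angle of the loop on the pin: 0 = open against its stop (15 degrees above level), 1.83 = shut (hanging straight down round the shaft). It grows as the cross bar is pushed down. An over-centre spring holds it open below 0.45 (bar about 8 mm below the hinge) and snaps it shut beyond; about 3 N on the cross bar swings it.
- pin_block: Hardwood block 90 x 70 x 60 mm high, fixed to the bench, that keeps the pin; origin at the centre of its underside. The pin stands in its 13 mm hole, shoulder resting on the block's top.
- wedge1: Hardwood wedge 36 x 130 x 28 mm lying loose between the block and the stand; origin at the centre of its underside. Leave it alone.
- chisel5: Steel chisel 34 x 172 x 21 mm lying loose near the robot; leave it alone.
- folding_rule: Folded wooden rule 22 x 204 x 16 mm lying loose at the back; leave it alone.
Mind the look-alikes: they are no part of the job. What is meant by the pin is not purple, and is the larger of those in its own colour.

How it is judged:
On the way:
1. the pin is home in the cross hole (shoulder down on the shaft) with its loop still open (z of pin in the frame of stand between 0.099 and 0.105 m and x of pin in the frame of stand between 0.043 and 0.069 m and y of pin in the frame of stand between -0.004 and 0.004 m and value of joint loop below 0.6 rad), for 0.2 s.
At the end, for the whole second after the job is handed in: The pin stands upright (within 0.15 rad) through the shaft's cross hole, its shoulder within 3 mm of the shaft's top face, and its loop is shut round the shaft (joint over 1.7 rad, cross bar below the shaft); pin at rest and released (z of pin in the frame of stand between 0.099 and 0.105 m and x of pin in the frame of stand between 0.043 and 0.069 m and y of pin in the frame of stand between -0.004 and 0.004 m and angle between pin's own z axis and vertical below 0.15 rad and value of joint loop above 1.7 rad and z of loop_bar in the frame of stand below 0.072 m and linear speed of pin below 0.02 m/s); the robot touches nothing.
It fails at once if the pin or its loop is forced against the stand (over 24 N) (contact force between pin and stand above 24 N).
It fails at once if the stand is pushed by the robot (over 15 N) (contact force between any of the fingers, the arm and stand above 15 N).
It fails at once if a bystander is shifted by more than 20 mm (distance of any of wedge1, chisel5, folding_rule from where it was at the start of the episode above 0.02 m).
It also fails if it takes over 72 s, if anything falls off the work surface, if the arm or the gripper's body presses on something with over 40 N, if the wrist force passes 120 N, or if a joint passes its speed limit or range.

### The arm

A 7-joint arm with a two-finger parallel gripper is mounted at the origin on the work surface; the furniture and walls round the work are solid. World frame = base frame: x ahead of the robot, y to its left, z up, the work surface at z = 0. Lengths are in m, angles in rad, forces in N, time in s.
With the tool pointing down it reaches from about 0.425 to 0.875 m from the base axis. Payload 4.7 kg.
Tool frame: the origin (TCP) lies at the very end of the fingers, on their centre line; the grasp point (between the pads) lies 19 mm behind it; y points along the fingers, z is the direction in which the jaws open and shut, and the axes are right-handed (so a half turn about y gives the same grasp; the last joint's range is limited). The gripper opens to 87 mm and grips with 3 to 60 N. Pads are 19 mm wide; open, the fingers measure 117 mm over their backs; the gripper's body (75 mm by 190 mm) begins 51 mm behind the grasp point.
Start: joints at [-1.242, 0.321, -0.07, 1.45, 0.023, 1.371, -0.057], TCP at [0.201, 0.618, 0.183] pointing down, gripper open.
Joint ranges: [-2.86, 2.86], [-0.3, 2.09], [-1.38, 1.24], [0.06, 2.45], [-1.56, 4.7], [0.09, 2.05], [-2.69, 2.69]. Speed limits (rad/s): [2.57, 2.57, 3.14, 3.14, 3.14, 3.14, 3.14].

### API

Orientations are given as a unit quaternion [w, x, y, z].
In Python, from plant import status, cams, ticket, nets gives the robot as it stands.
- The arm moves only by the tool arm_command, never from a script. Its argument "series" is one flat list of numbers, 5 for each row, row after row: the finger opening in mm, from 0 to 87, then the shift along the world's x, y, z in units of 30 mm (1.0 is 30 mm), then the turn about the world's z in units of 5 degrees (1.0 is 5 degrees). In form: [fingers, dx, dy, dz, spin, fingers, dx, dy, dz, spin, ...]. A call has 1 to 10 rows; each row shifts and turns the commanded pose from where the row before left it; what a row does not reach is not made up. A row lasts 1/8 s, in which the tool goes at most 62.5 mm and 10.7 degrees, less where a joint would pass 70% of its speed; a pose out of reach is approached as far as the arm can. A call is refused whole if a number of a shift passes 1 or a number of a turn 1, either way. A call with a gripper value outside its range is refused whole. The fingers move at their own pace and stop on an object; "grip_force" is the grip in N (left out, the last holds). Time passes only in rows, so rows that do not move let the fingers close. It gives the time, the measured TCP pose, the force and the opening at its end, in the units of the state.
- status.sense(): the state, without advancing time (a new reading comes with each control period).
- cams.read_camera(name): name is "side" or "top" or "wrist"; returns (picture, depth): 480x640x3 uint8, blue, green, red; 480x640 float32, m along the optical axis (not along the pixel's ray), 0 where there is no reading.
- cams.camera_params(name): a dict with "fx", "fy", "cx", "cy" (pixels), "pose" (4x4, takes a point from camera to world coordinates); the wrist camera has in their place "mount" (4x4, takes a point from camera to tool coordinates, whose origin is the TCP and whose axes are the tool frame's). Camera axes: x right, y down, z forward; pixel columns grow to the right and rows downward; lengths in m; the calibration is good to about 2 mm. A picture is of the moment at which its call begins: read the wrist's pose just before it. camera_params takes no time and is no camera call.
- ticket.sign_off(): hands the job in, once; it reports no verdict.
Trained networks look in the newest picture that a camera, given by its name, has taken for a name from the list of things; names that differ only in an ending like _2 or _b are one class to them, and where a whole thing is asked for, a point or a joint stands for the part that bears it (a point fixed in the world has none). Each returns a list of dicts, best first, with "conf" (0 to 1); they miss things now and then, are a little off and sometimes report something else, mostly with a low value. They report only what shows in the picture. A call takes as long as a camera call. They do not tell look-alikes from the thing itself.
- nets.look_for(camera, name): "position" ([x, y, z] in m, in the coordinates of the camera as it stood for that picture, good to about 4 mm: the middle of the surface that is visible of it).
- nets.mark_of(camera, name): "position" ([x, y, z] in m, in the coordinates of the camera as it stood for that picture, good to about 4 mm: a listed point, or the origin of a listed thing).
The state is a dict: "clock": time; "joint_positions": joint angles; "qd": joint speeds; "tau": joint torques, N m; "tcp_pos": TCP position; "tcp_rot": TCP orientation; "contact_force": force on the tool from outside, world axes, zero at the start; "torque": the same for the moment, N m; "grip_width": finger opening in m.
Only numpy, scipy, OpenCV 4.12 (cv2) and the standard library are available. Lean on these libraries where they do the work, as an engineer would, in place of code of your own. Each camera call takes 0.05 s, during which the arm holds its last target.

## Working session

There is one attempt and no reset: what is moved stays moved. The work goes in short steps, Python scripts to look and compute and a tool call to move; the robot and the scene stay as the last step left them, time stands still between calls to the robot, and variables do not carry over. Pictures are saved under pics/ and viewed, and the job is handed in when it is done.

Besides the shell and the picture viewer there is one more tool, called by a JSON object that holds its "op" and its "data", one argument or row to a line. arm_command: Moves the arm, as the interface text tells. Its arguments: {"type":"object","properties":{"series":{"type":"array"},"grip_force":{"type":"number"}},"required":["series"]}

```bash
ls; mkdir -p pics; python3 - <<'E'
from plant import status,cams
import cv2,numpy as np
s=status.sense()
for k,v in s.items(): print(k,np.round(v,3))
for n in("side","top","wrist"):
    p,d=cams.read_camera(n); cv2.imwrite(f"pics/{n}0.png",p); np.save(f"{n}0.npy",d)
    c=cams.camera_params(n); print(n,{k:np.round(v,3).tolist() for k,v in c.items()})
E
```

```text
pics
clock 0.0
joint_positions [-1.242  0.322 -0.07   1.452  0.023  1.371 -0.057]
qd [-0.     0.001  0.001  0.001  0.002 -0.001 -0.001]
tau [-0.0000e+00 -4.9130e+01 -4.0400e-01 -3.1253e+01 -6.4000e-02  4.4000e-02
  0.0000e+00]
tcp_pos [0.201 0.617 0.182]
tcp_rot [-0.698  0.699 -0.111  0.111]
contact_force [-0.057  0.23  -0.29 ]
torque [-0.02  -0.003  0.017]
grip_width 0.087
side {'fx': 440.708, 'fy': 440.708, 'cx': 320.95, 'cy': 238.134, 'pose': [[-0.999, 0.027, -0.043, 0.606], [0.051, 0.544, -0.837, 0.801], [0.001, -0.838, -0.545, 0.582], [0.0, 0.0, 0.0, 1.0]]}
top {'fx': 617.748, 'fy': 617.748, 'cx': 333.825, 'cy': 243.961, 'pose': [[-0.027, -0.996, 0.08, 0.478], [-1.0, 0.028, 0.005, 0.053], [-0.008, -0.079, -0.997, 1.228], [0.0, 0.0, 0.0, 1.0]]}
wrist {'fx': 428.351, 'fy': 428.351, 'cx': 316.998, 'cy': 243.408, 'mount': [[0.001, 0.967, 0.256, -0.071], [-0.002, -0.256, 0.967, -0.202], [1.0, -0.001, 0.002, -0.0], [0.0, 0.0, 0.0, 1.0]]}
```

View pics/top0.png

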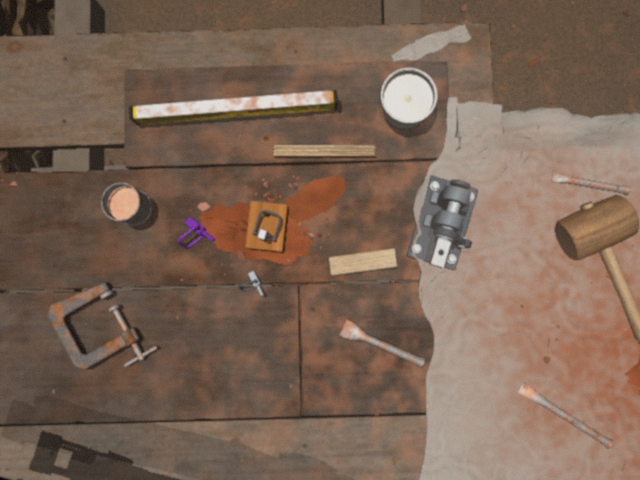

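View pics/side0.png

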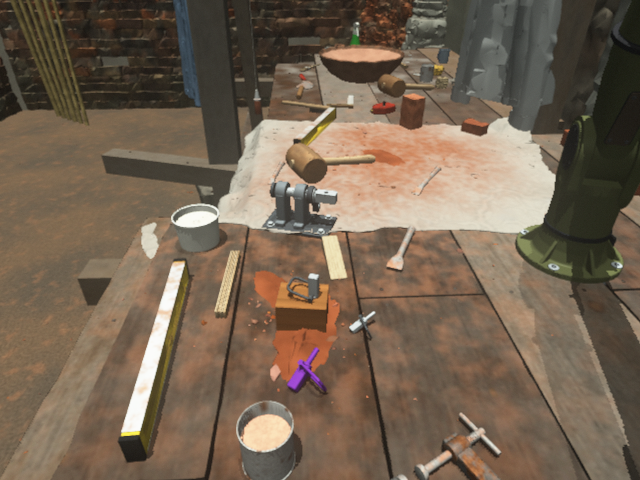

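View pics/wrist0.png

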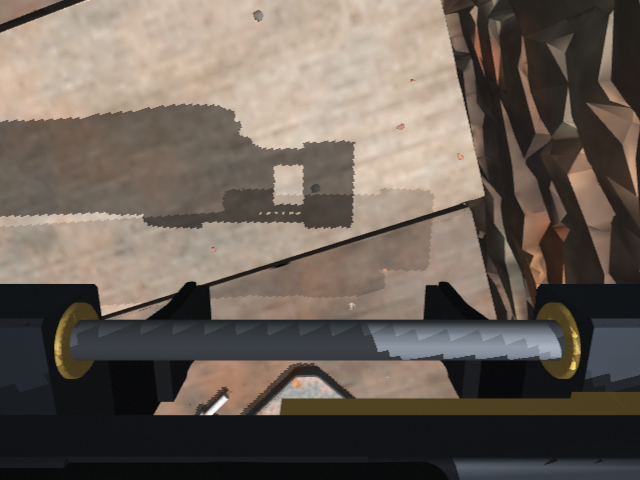

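The pin candidates in the top view are:
- the steel pin upright in the block at (266,228)
- a small steel pin lying at (257,283)
- a purple pin at (197,232)

The steel one in the block fits the description because it is larger and not purple. I'll check it in a crop.

```bash
cat > h.py <<'E'
import numpy as np,cv2
from plant import status,cams,nets
from scipy.spatial.transform import Rotation as R
def pose(n):
    c=cams.camera_params(n)
    if n!="wrist": return np.array(c["pose"])
    s=status.sense(); q=s["tcp_rot"]; T=np.eye(4); T[:3,:3]=R.from_quat([q[1],q[2],q[3],q[0]]).as_matrix(); T[:3,3]=s["tcp_pos"]
    return T@np.array(c["mount"])
def w(T,p): return T[:3,:3]@np.array(p)+T[:3,3]
def cloud(n,d,T):
    c=cams.camera_params(n); v,u=np.mgrid[:480,:640]
    P=np.stack([(u-c["cx"])/c["fx"]*d,(v-c["cy"])/c["fy"]*d,d],-1)
    return P@T[:3,:3].T+T[:3,3]
def proj(n,T,p):
    c=cams.camera_params(n); q=T[:3,:3].T@(np.array(p)-T[:3,3]); return c["cx"]+c["fx"]*q[0]/q[2],c["cy"]+c["fy"]*q[1]/q[2]
E
python3 - <<'E'
from h import *
a=cv2.imread("pics/top0.png"); 
b=np.hstack([cv2.resize(a[180:300,180:300],(400,400),interpolation=2),cv2.resize(a[170:280,395:505],(400,400),interpolation=2)]); cv2.imwrite("pics/crop0.png",b)
for n in("top","side"):
    T=pose(n); cams.read_camera(n)
    for nm in("pin","pin_head","loop_bar","pin_block","stand","shaft_ref","wedge1","chisel5","folding_rule"):
        print(n,nm,[(round(r["conf"],2),np.round(w(T,r["position"]),3).tolist()) for r in nets.mark_of(n,nm)][:4])
print(status.sense()["clock"])
E
```

```text
top pin [(0.67, [0.591, 0.193, 0.064]), (0.57, [0.605, 0.314, 0.028]), (0.56, [0.492, 0.212, 0.019])]
top pin_head [(0.81, [0.627, 0.344, 0.005]), (0.65, [0.52, 0.227, 0.008]), (0.58, [0.591, 0.189, 0.1])]
top loop_bar [(0.67, [0.631, 0.175, 0.086]), (0.55, [0.496, 0.245, 0.017]), (0.46, [0.58, 0.356, 0.021])]
top pin_block [(0.56, [0.609, 0.19, -0.001])]
top stand [(0.92, [0.592, -0.152, -0.001])]
top shaft_ref [(0.88, [0.546, -0.137, 0.099])]
top wedge1 [(0.86, [0.541, 0.002, 0.003])]
top chisel5 [(0.56, [0.371, -0.031, -0.0])]
top folding_rule [(0.74, [0.763, 0.072, 0.004])]
side pin [(0.67, [0.496, 0.212, 0.016]), (0.57, [0.603, 0.316, 0.026])]
side pin_head [(0.9, [0.625, 0.344, 0.013]), (0.77, [0.589, 0.193, 0.101]), (0.6, [0.515, 0.223, 0.01])]
side loop_bar [(0.6, [0.582, 0.356, 0.02]), (0.59, [0.628, 0.171, 0.083]), (0.4, [0.495, 0.245, 0.015])]
side pin_block [(0.57, [0.609, 0.182, 0.002])]
side stand [(0.92, [0.591, -0.147, 0.004])]
side shaft_ref [(0.97, [0.548, -0.134, 0.102])]
side wedge1 [(0.63, [0.542, 0.01, 0.002])]
side chisel5 [(0.94, [0.374, -0.031, 0.005])]
side folding_rule [(0.77, [0.76, 0.074, -0.001])]
1.15
```

View pics/crop0.png

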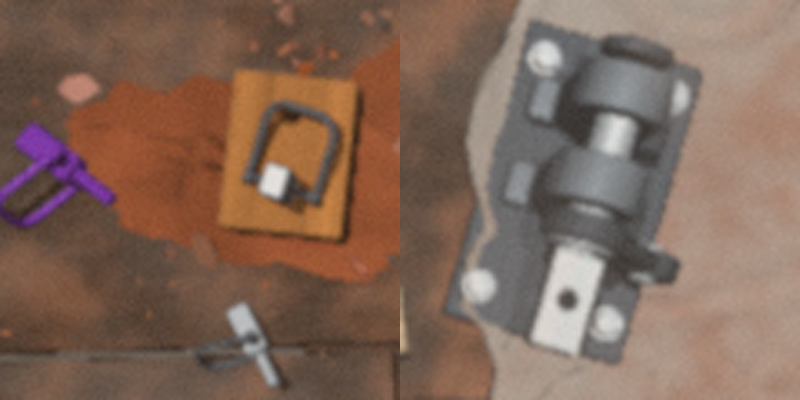

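```bash
python3 - <<'E'
from h import *
s=status.sense(); q=s["tcp_rot"]; M=R.from_quat([q[1],q[2],q[3],q[0]]).as_matrix(); print(M.round(3)); z=M[:,2];x=M[:,0]
print("yaw z",np.degrees(np.arctan2(z[1],z[0])),"yaw x",np.degrees(np.arctan2(x[1],x[0])))
d=np.load("top0.npy"); T=pose("top"); P=cloud("top",d,T)
def bp(u,v,zz):
    c=cams.camera_params("top"); r=T[:3,:3]@np.array([(u-c["cx"])/c["fx"],(v-c["cy"])/c["fy"],1]); return T[:3,3]+r*(zz-T[2,3])/r[2]
print("hole",bp(441.2,252.2,.102), P[252,436],P[245,444])
print("head",bp(180+275*.3,180+182*.3,.106))
E
```

```text
[[ 0.951  0.     0.31 ]
 [-0.31   0.     0.951]
 [ 0.    -1.     0.   ]]
yaw z 71.96300181800432 yaw x -18.03699855391702
hole [ 0.54710416 -0.13618732  0.102     ] [ 0.54749936 -0.12613162  0.10576293] [ 0.5600079  -0.14155911  0.10357885]
head [0.5881116  0.18884096 0.106     ]
```

{"op": "arm_command", "data": {
  "series": [87, 0.86, -0.95, 0.3, 0, 87, 0.86, -0.95, 0.3, 0, 87, 0.86, -0.95, 0.3, 0, 87, 0.86, -0.95, 0.3, 0, 87, 0.86, -0.95, 0, 0, 87, 0.86, -0.95, 0, 0, 87, 0.86, -0.95, 0, 0, 87, 0.86, -0.95, 0, 0]
}}

```text
clock: 2.15
tcp_pos: [0.4085, 0.3891, 0.219]
tcp_rot: [0.699, -0.698, 0.111, -0.111]
contact_force: [-0.1, 0.1, 0.3]
grip_width: 0.087
```

{"op": "arm_command", "data": {
  "series": [87, 0.86, -0.95, 0, 0, 87, 0.86, -0.95, 0, 0, 87, 0.86, -0.95, 0, 0, 87, 0.86, -0.95, 0, 0, 87, 0.86, -0.95, 0, 0, 87, 0.86, -0.95, 0, 0, 87, 0.86, -0.95, 0, 0, 87, 0, 0, 0, 0]
}}

```text
clock: 3.15
tcp_pos: [0.5903, 0.1862, 0.2187]
tcp_rot: [-0.697, 0.699, -0.113, 0.114]
contact_force: [-0.1, 0.4, -0.1]
grip_width: 0.0871
```

```bash
python3 - <<'E'
from h import *
T=pose("wrist"); p,d=cams.read_camera("wrist"); cv2.imwrite("pics/w1.png",p); np.save("w1.npy",d); np.save("w1T.npy",T)
for nm in("pin","pin_head","loop_bar","pin_block"):
    print(nm,[(round(r["conf"],2),np.round(w(T,r["position"]),4).tolist()) for r in nets.mark_of("wrist",nm)][:4])
s=status.sense();print(s["tcp_pos"],s["joint_positions"],s["clock"])
E
```

```text
pin [(0.92, [0.5887, 0.1871, 0.0604]), (0.81, [0.606, 0.3167, 0.0243]), (0.73, [0.4946, 0.2097, 0.02])]
pin_head [(0.95, [0.6247, 0.3475, 0.0094]), (0.8, [0.5171, 0.2249, 0.0084]), (0.72, [0.5898, 0.1887, 0.0977])]
loop_bar [(0.87, [0.4963, 0.2471, 0.0188]), (0.71, [0.6338, 0.1727, 0.0795])]
pin_block [(0.85, [0.6067, 0.1927, 0.0027])]
[0.58750493 0.19222732 0.2188259 ] [-0.61269779  0.24023826  0.30762317  1.4930891  -0.07379718  1.41955214
  0.95617893] 3.4
```

View pics/w1.png

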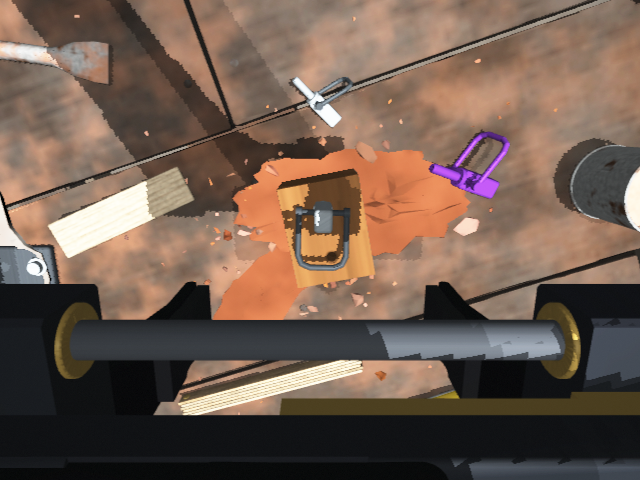

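```bash
python3 - <<'E'
from h import *
T=np.load("w1T.npy"); d=np.load("w1.npy"); P=cloud("wrist",d,T); p=cv2.imread("pics/w1.png")
s=P[150:300,260:390]; z=s[...,2]
m=(z>.095)&(z<.115); q=s[m]; print("head",m.sum(),np.median(q,0),q.min(0),q.max(0))
r=cv2.minAreaRect((q[:,:2]*1000).astype(np.float32)); print(r)
m=(z>.066)&(z<.095)&(np.hypot(s[...,0]-.59,s[...,1]-.19)<.06); q=s[m]; print(m.sum())
dist=np.hypot(q[:,0]-.589,q[:,1]-.189); far=q[dist>.035]; print("far",far.mean(0),len(far)); 
r=cv2.minAreaRect((q[:,:2]*1000).astype(np.float32)); print(r)
m=(z>.055)&(z<.064); print("block",cv2.minAreaRect((s[m][:,:2]*1000).astype(np.float32)))
c=cv2.resize(p[170:300,250:400],(780,676),interpolation=2); cv2.imwrite("pics/c1.png",c[:600])
dv=np.clip((P[150:300,250:400,2]-.04)/.08*255,0,255).astype(np.uint8)
cv2.imwrite("pics/d1.png",cv2.resize(dv,(600,600),interpolation=0))
E
```

```text
head 442 [0.58678061 0.19200603 0.10548783] [0.57781392 0.18319057 0.09586741] [0.59752317 0.20043008 0.10744635]
((587.5511474609375, 191.8426513671875), (13.60283374786377, 17.466461181640625), 68.72449493408203)
1189
far [0.62617165 0.17876956 0.08076985] 406
((605.6237182617188, 185.24200439453125), (44.99137878417969, 56.190460205078125), 70.22702026367188)
block ((607.827880859375, 189.02566528320312), (70.14034271240234, 90.52047729492188), 82.38346099853516)
```

View pics/c1.png

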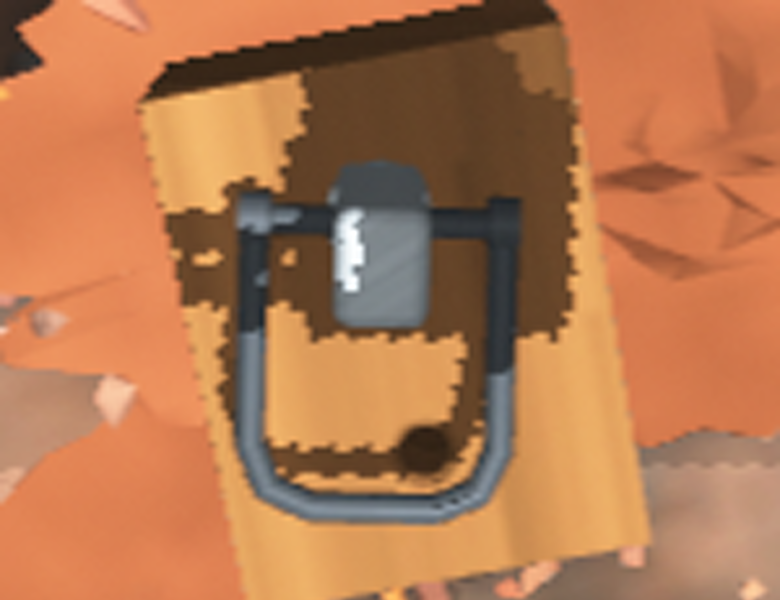

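View pics/d1.png

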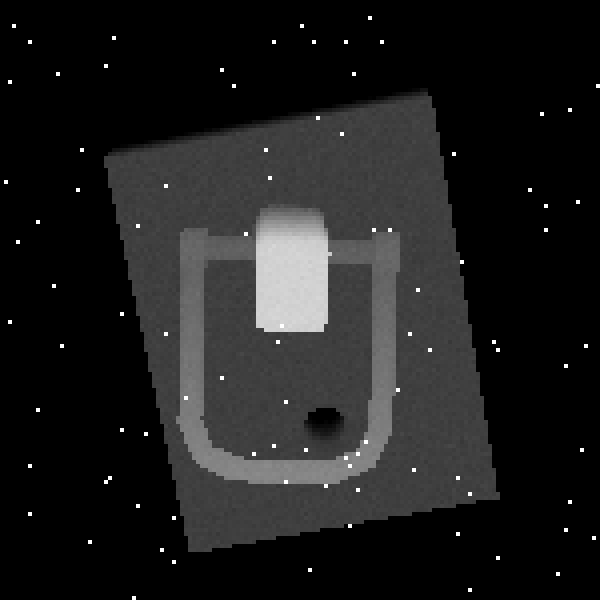

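{"op": "arm_command", "data": {
  "series": [87, 0, 0, -0.9, -0.4, 87, 0, 0, -0.9, 0, 87, 0, 0, -0.9, 0, 87, 0, 0, -0.8, 0, 87, 0, 0, -0.5, 0, 50, 0, 0, 0, 0, 50, 0, 0, 0, 0, 50, 0, 0, 0, 0]
}}

```text
clock: 4.4
tcp_pos: [0.5891, 0.1909, 0.1001]
tcp_rot: [0.697, -0.696, 0.122, -0.124]
contact_force: [0.1, -0.3, -0.3]
grip_width: 0.0645
```

```bash
cat > st.py <<'E'
from h import *
s=status.sense(); q=s["tcp_rot"]; M=R.from_quat([q[1],q[2],q[3],q[0]]).as_matrix()
print(s["clock"],np.round(s["tcp_pos"],4),"yaw",round(np.degrees(np.arctan2(M[1,0],M[0,0])),2),"down",M[:,1].round(3),"F",np.round(s["contact_force"],2),"T",np.round(s["torque"],2),"w",round(s["grip_width"],4),"q",np.round(s["joint_positions"],2))
E
python3 st.py
```

```text
4.4 [0.5891 0.1909 0.1001] yaw -20.03 down [ 0.002  0.001 -1.   ] F [ 0.08 -0.28 -0.26] T [-0.03  0.    0.02] w 0.0645 q [-0.61  0.31  0.3   1.65 -0.1   1.19  0.94]
```

{"op": "arm_command", "data": {
  "series": [50, -0.05, 0.03, -0.35, 0, 50, 0, 0, -0.35, 0, 50, 0, 0, 0, 0, 0, 0, 0, 0, 0, 0, 0, 0, 0, 0, 0, 0, 0, 0, 0, 0, 0, 0, 0, 0, 0, 0, 0, 0, 0],
  "grip_force": 40
}}

```text
clock: 5.4
tcp_pos: [0.5868, 0.1915, 0.0779]
tcp_rot: [0.696, -0.696, 0.123, -0.123]
contact_force: [0.2, 0.5, -0.6]
grip_width: 0.0079
```

```bash
python3 st.py
```

```text
5.4 [0.5868 0.1915 0.0779] yaw -20.03 down [ 0.  0. -1.] F [ 0.15  0.47 -0.55] T [ 0.02 -0.03 -0.02] w 0.0079 q [-0.61  0.33  0.3   1.68 -0.1   1.15  0.94]
```

```bash
cat > shot.py <<'E'
import sys
from h import *
k=sys.argv[1]; T=pose("wrist"); p,d=cams.read_camera("wrist"); cv2.imwrite(f"pics/{k}.png",p); np.save(k+".npy",d); np.save(k+"T.npy",T)
p2,d2=cams.read_camera("side"); cv2.imwrite(f"pics/{k}s.png",p2); np.save(k+"s.npy",d2)
E
python3 shot.py w2; python3 st.py
```

```text
5.5 [0.5868 0.1915 0.0778] yaw -20.04 down [ 0.  0. -1.] F [0.08 0.66 0.23] T [-0.05  0.   -0.04] w 0.003 q [-0.61  0.33  0.3   1.68 -0.1   1.15  0.94]
```

View pics/w2.png

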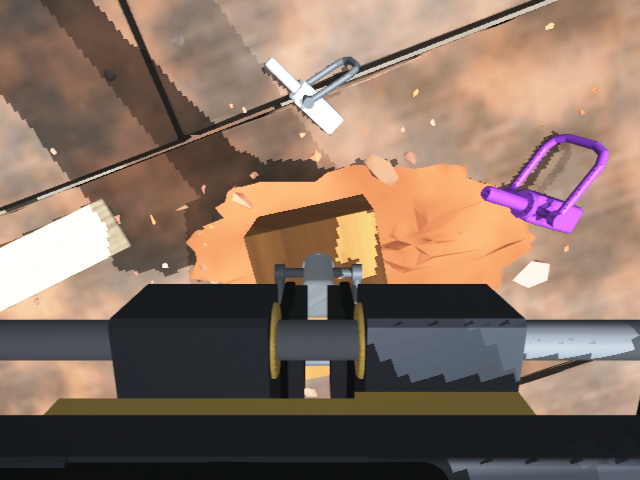

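View pics/w2s.png

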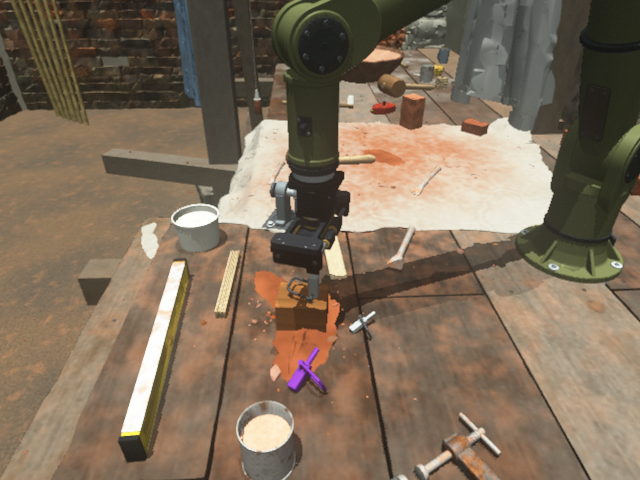

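```bash
python3 st.py; python3 - <<'E'
from h import *
p=cv2.imread("pics/w2.png"); cv2.imwrite("pics/c2.png",cv2.resize(p[230:400,220:420],(706,600),interpolation=2))
d=np.load("w2.npy");P=cloud("wrist",d,np.load("w2T.npy"))
for v in(260,270,280,290,300,310): print(v,[(u,*(P[v,u]*1000).round(0).astype(int)) for u in (285,295,305,317,330,340,350)])
E
```

```text
5.5 [0.5868 0.1915 0.0778] yaw -20.04 down [ 0.  0. -1.] F [0.08 0.66 0.23] T [-0.05  0.   -0.04] w 0.003 q [-0.61  0.33  0.3   1.68 -0.1   1.15  0.94]
260 [(285, np.int64(578), np.int64(177), np.int64(60)), (295, np.int64(580), np.int64(182), np.int64(60)), (305, np.int64(578), np.int64(188), np.int64(72)), (317, np.int64(579), np.int64(194), np.int64(75)), (330, np.int64(582), np.int64(200), np.int64(74)), (340, np.int64(588), np.int64(204), np.int64(60)), (350, np.int64(590), np.int64(209), np.int64(60))]
270 [(285, np.int64(581), np.int64(176), np.int64(69)), (295, np.int64(582), np.int64(181), np.int64(69)), (305, np.int64(578), np.int64(189), np.int64(89)), (317, np.int64(579), np.int64(194), np.int64(92)), (330, np.int64(582), np.int64(200), np.int64(90)), (340, np.int64(590), np.int64(203), np.int64(69)), (350, np.int64(592), np.int64(208), np.int64(69))]
280 [(285, np.int64(589), np.int64(173), np.int64(60)), (295, np.int64(591), np.int64(178), np.int64(60)), (305, np.int64(578), np.int64(189), np.int64(104)), (317, np.int64(580), np.int64(194), np.int64(104)), (330, np.int6
[... 547 characters left out ...]
5), np.int64(137)), (295, np.int64(574), np.int64(188), np.int64(134)), (305, np.int64(576), np.int64(191), np.int64(132)), (317, np.int64(587), np.int64(191), np.int64(107)), (330, np.int64(579), np.int64(200), np.int64(133)), (340, np.int64(580), np.int64(203), np.int64(133)), (350, np.int64(580), np.int64(207), np.int64(136))]
310 [(285, np.int64(572), np.int64(185), np.int64(145)), (295, np.int64(574), np.int64(188), np.int64(143)), (305, np.int64(576), np.int64(191), np.int64(141)), (317, np.int64(592), np.int64(190), np.int64(106)), (330, np.int64(579), np.int64(199), np.int64(142)), (340, np.int64(580), np.int64(203), np.int64(142)), (350, np.int64(520), np.int64(216), np.int64(280))]
```

View pics/c2.png

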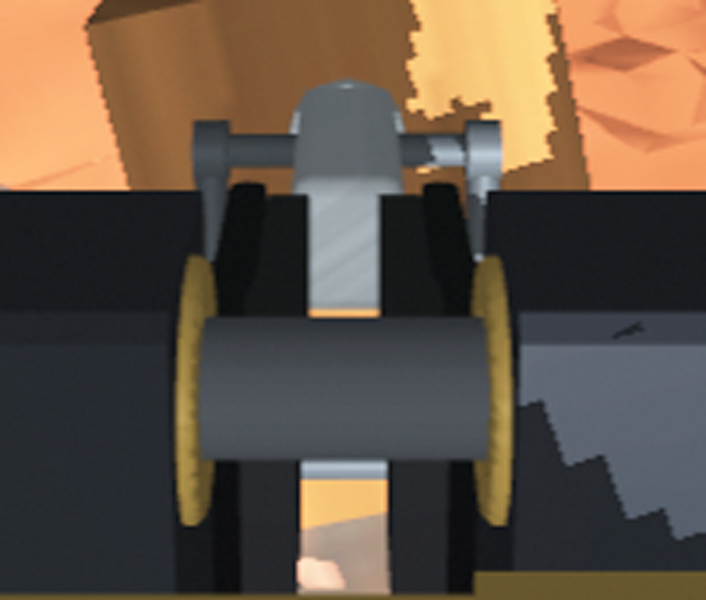

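{"op": "arm_command", "data": {
  "series": [0, 0, 0, 0, 0, 0, 0, 0, 0, 0, 0, 0, 0, 0.3, 0]
}}

```text
clock: 5.88
tcp_pos: [0.5861, 0.1913, 0.0864]
tcp_rot: [-0.696, 0.697, -0.123, 0.123]
contact_force: [-0.0, 0.2, -0.1]
grip_width: 0.0004
```

```bash
python3 st.py;python3 shot.py w3; python3 st.py; python3 - <<'E'
from h import *
p=cv2.imread("pics/w3.png"); cv2.imwrite("pics/c3.png",cv2.resize(p[230:400,220:420],(706,600),interpolation=2))
E
```

```text
5.875 [0.5861 0.1913 0.0864] yaw -20.04 down [-0.002 -0.001 -1.   ] F [-0.01  0.21 -0.13] T [ 0.02  0.03 -0.04] w 0.0004 q [-0.61  0.32  0.3   1.67 -0.1   1.17  0.94]
5.975 [0.5878 0.1918 0.0883] yaw -20.04 down [ 0.002  0.001 -1.   ] F [-0.09  0.24 -0.06] T [-0.    0.01 -0.04] w 0.0008 q [-0.61  0.32  0.3   1.67 -0.1   1.17  0.94]
```

View pics/c3.png

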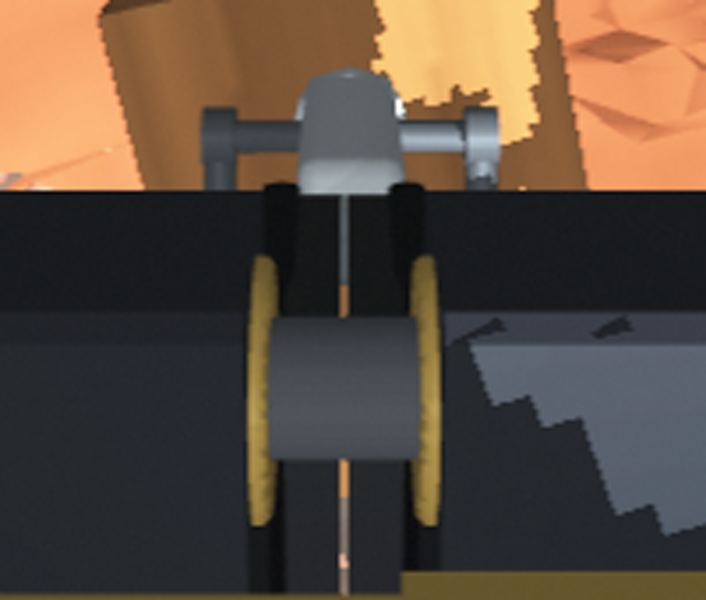

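```bash
python3 - <<'E'
from h import *
m=np.array(cams.camera_params("wrist")["mount"])
for k,cols in(("w1",(110,150,170,190,200,205,430,440,460,500)),("w3",(300,310,325,335))):
    d=np.load(k+".npy"); P=cloud("wrist",d,m)
    for u in cols: print(k,u,[(v,*(P[v,u]*1000).round(0).astype(int).tolist()) for v in (282,286,290,300,315,370,390)])
d=np.load("w3s.npy"); P=cloud("side",d,pose("side")); 
p=cv2.imread("pics/w3s.png"); cv2.imwrite("pics/c3s.png",cv2.resize(p[220:330,250:390],(764,600),interpolation=2))
E
```

```text
w1 110 [(282, 82, 220, -215), (286, 87, 220, -216), (290, 92, 221, -217), (300, 102, 218, -217), (315, 119, 219, -219), (370, -15, -111, -49), (390, -12, -114, -48)]
w1 150 [(282, 82, 220, -173), (286, 87, 219, -174), (290, 91, 220, -174), (300, 102, 220, -175), (315, 120, 221, -178), (370, -3, -91, -48), (390, 3, -92, -49)]
w1 170 [(282, 82, 219, -152), (286, 86, 219, -153), (290, 90, 217, -153), (300, -12, -59, -52), (315, -11, -70, -49), (370, -71, -202, 0), (390, 5, -88, -44)]
w1 190 [(282, -12, -41, -50), (286, -12, -45, -49), (290, -11, -48, -48), (300, -10, -55, -47), (315, -8, -63, -44), (370, 185, 219, -139), (390, 211, 220, -142)]
w1 200 [(282, 83, 221, -122), (286, -10, -40, -47), (290, -11, -46, -45), (300, -9, -52, -44), (315, -4, -55, -43), (370, 185, 219, -128), (390, 209, 217, -130)]
w1 205 [(282, 81, 216, -115), (286, -11, -42, -44), (290, -10, -45, -44), (300, -7, -46, -43), (315, 0, -46, -44), (370, 186, 220, -123), (390, 207, 214, -123)]
w1 430 [(282, 82, 218, 118), (286, -11, -42, 45), (290, -11, -46, 44), (300, -8, -49, 43), (315, -3, -52, 43), (370, 185, 218, 1
[... 385 characters left out ...]
290, 94, 226, 195), (300, 102, 218, 193), (315, 119, 218, 195), (370, -10, -102, 48), (390, -4, -103, 48)]
w3 300 [(282, -12, -41, -7), (286, -12, -45, -6), (290, -12, -49, -6), (300, -12, -58, -6), (315, -10, -68, -6), (370, -2, -89, -5), (390, 6, -88, -5)]
w3 310 [(282, -4, -19, -3), (286, -11, -41, -3), (290, -10, -45, -3), (300, -11, -56, -2), (315, -10, -68, -2), (370, -2, -89, -2), (390, 5, -89, -2)]
w3 325 [(282, -5, -21, 4), (286, -11, -41, 3), (290, -10, -45, 3), (300, -10, -55, 3), (315, -11, -69, 3), (370, -2, -89, 2), (390, 4, -90, 2)]
w3 335 [(282, -12, -41, 7), (286, -12, -45, 7), (290, -12, -49, 7), (300, -12, -59, 7), (315, -12, -71, 6), (370, -8, -99, 5), (390, -3, -101, 5)]
```

View pics/c3s.png

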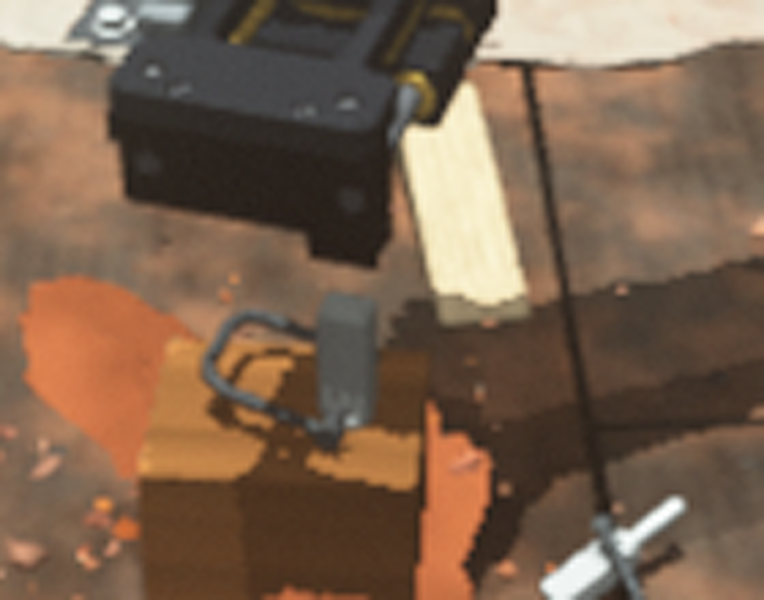

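```bash
python3 - <<'E'
from h import *
m=np.array(cams.camera_params("wrist")["mount"])
for k in("w1","w2","w3"):
    d=np.load(k+".npy"); P=cloud("wrist",d,m); 
    for nm,sel in(("L",np.s_[270:320,175:316]),("R",np.s_[270:320,319:460])):
        q=P[sel].reshape(-1,3); q=q[(q[:,1]<-.025)&(abs(q[:,2])<.06)&(q[:,1]>-.2)]
        i=np.argsort(q[:,1])[-15:]; print(k,nm,np.round(q[i].mean(0),4),np.round(np.median(q[:,2]),4),q[:,2].min().round(4),q[:,2].max().round(4))
# side view of gripper, w3
d=np.load("w3s.npy"); P=cloud("side",d,pose("side")); s=P[220:330,250:390]
z=s[...,2]; ok=(np.hypot(s[...,0]-.588,s[...,1]-.192)<.08)&(z>.112)
q=s[ok]; o=np.argsort(q[:,2])[:400:40]; print(q[o].round(3))
E
```

```text
w1 L [-0.0058 -0.0393 -0.045 ] -0.0451 -0.0526 -0.0431
w1 R [-0.0067 -0.0396  0.0454] 0.0451 0.043 0.0526
w2 L [-0.0074 -0.0255 -0.0039] -0.014 -0.0306 -0.0007
w2 R [-0.0075 -0.0254  0.0042] 0.0141 0.0011 0.0306
w3 L [-0.0109 -0.0397 -0.0045] -0.0139 -0.0307 -0.0006
w3 R [-0.0106 -0.0398  0.0039] 0.014 0.0008 0.0305
[[0.58  0.2   0.127]
 [0.58  0.202 0.136]
 [0.559 0.223 0.205]
 [0.557 0.217 0.21 ]
 [0.57  0.231 0.214]
 [0.578 0.256 0.216]
 [0.562 0.197 0.219]
 [0.578 0.23  0.221]
 [0.573 0.222 0.221]
 [0.576 0.228 0.222]]
```

The measured fingertips end about 39.5 mm above the reported TCP. The wrist and side depth agree, so the fingers closed above the head and touched nothing. I'll reopen and go lower by that amount.

{"op": "arm_command", "data": {
  "series": [55, 0, 0, 0, 0, 55, 0, 0, 0, 0, 55, 0, 0, 0, 0, 55, 0, 0, 0, 0, 55, 0, 0, 0, 0, 55, 0, 0, 0, 0, 55, 0, 0, -0.4, 0, 55, 0, 0, -0.4, 0, 55, 0, 0, -0.4, 0, 55, 0, 0, 0, 0]
}}

```text
clock: 7.22
tcp_pos: [0.5855, 0.191, 0.049]
tcp_rot: [-0.696, 0.697, -0.124, 0.122]
contact_force: [0.1, 0.6, 0.6]
grip_width: 0.0549
```

```bash
python3 shot.py w4; python3 st.py; python3 - <<'E'
from h import *
p=cv2.imread("pics/w4s.png"); p2=cv2.imread("pics/w4.png"); cv2.imwrite("pics/c4s.png",np.hstack([cv2.resize(p[220:330,250:360],(400,400),interpolation=2),cv2.resize(p2[200:400,220:420],(400,400))]))
E
```

```text
7.325 [0.5868 0.1914 0.0506] yaw -20.04 down [-0. -0. -1.] F [-0.22 -0.47 -0.12] T [-0.02  0.05  0.03] w 0.055 q [-0.6   0.35  0.3   1.7  -0.11  1.1   0.95]
```

View pics/c4s.png

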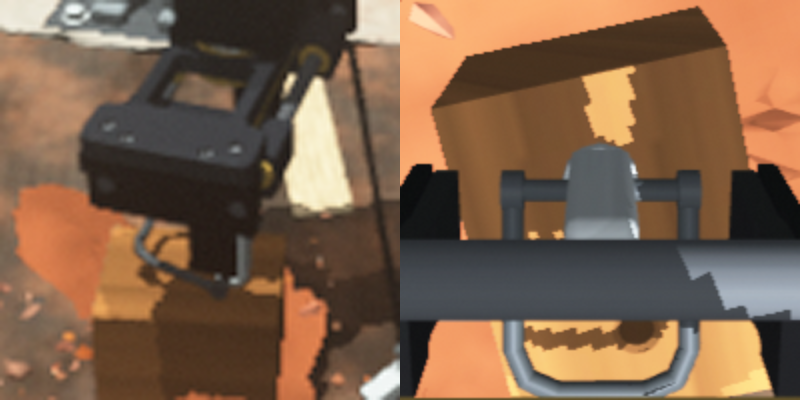

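{"op": "arm_command", "data": {
  "series": [55, 0.02, 0.01, -0.35, 0, 55, 0, 0, 0, 0, 0, 0, 0, 0, 0, 0, 0, 0, 0, 0, 0, 0, 0, 0, 0, 0, 0, 0, 0, 0, 0, 0, 0, 0, 0, 0, 0, 0, 0, 0, 0, 0, 0, 0, 0, 0, 0, 0, 0, 0],
  "grip_force": 40
}}

```text
clock: 8.57
tcp_pos: [0.5874, 0.1918, 0.0404]
tcp_rot: [0.696, -0.696, 0.123, -0.123]
contact_force: [-0.7, 0.8, 0.7]
grip_width: 0.0143
```

```bash
python3 st.py
```

```text
8.575 [0.5874 0.1918 0.0404] yaw -20.04 down [ 0.  0. -1.] F [-0.75  0.82  0.69] T [ 0.03 -0.   -0.02] w 0.0143 q [-0.6   0.36  0.29  1.71 -0.12  1.09  0.95]
```

{"op": "arm_command", "data": {
  "series": [0, 0, 0, 0.3, 0, 0, 0, 0, 0.5, 0, 0, 0, 0, 0.7, 0, 0, 0, 0, 0.8, 0, 0, 0, 0, 0.8, 0, 0, 0, 0, 0.5, 0, 0, 0, 0, 0, 0, 0, 0, 0, 0, 0]
}}

```text
clock: 9.57
tcp_pos: [0.5868, 0.1916, 0.1474]
tcp_rot: [-0.696, 0.697, -0.123, 0.123]
contact_force: [-0.0, 0.0, -2.5]
grip_width: 0.0136
```

```bash
python3 shot.py w5; python3 st.py; python3 - <<'E'
from h import *
p=cv2.imread("pics/w5s.png"); p2=cv2.imread("pics/w5.png"); cv2.imwrite("pics/c5.png",np.hstack([cv2.resize(p[150:350,220:420],(400,400),interpolation=2),cv2.resize(p2[200:400,220:420],(400,400))]))
T=pose("top");t,d=cams.read_camera("top");P=cloud("top",d,T)
cv2.imwrite("pics/t5.png",cv2.resize(t[160:280,390:510],(600,600),interpolation=2))
s=P[165:285,395:500];z=s[...,2]
m=(z>.006)&(z<.016)
mm=cv2.morphologyEx(m.astype(np.uint8),cv2.MORPH_OPEN,np.ones((3,3)))>0
print("plate",cv2.minAreaRect((s[mm][:,:2]*1000).astype(np.float32)))
near=np.hypot(s[...,0]-.547,s[...,1]+.136)<.035
m=(z>.096)&(z<.108)&near; print(cv2.minAreaRect((s[m][:,:2]*1000).astype(np.float32)),m.sum(),s[m].mean(0))
dd=np.clip((z-0)/.13*255,0,255).astype(np.uint8); cv2.imwrite("pics/td5.png",cv2.resize(dd,(525,600),interpolation=0))
E
```

```text
9.675 [0.5866 0.1915 0.147 ] yaw -20.03 down [-0.002 -0.001 -1.   ] F [-0.12 -0.32 -1.8 ] T [-0.02 -0.01  0.01] w 0.0139 q [-0.61  0.27  0.31  1.6  -0.09  1.29  0.93]
plate ((605.256103515625, -145.76840209960938), (115.60865020751953, 242.42794799804688), 71.25204467773438)
((550.9130249023438, -137.6298370361328), (32.728919982910156, 58.30630111694336), 75.5544662475586) 399 [ 0.55110796 -0.13516846  0.10268796]
```

View pics/c5.png

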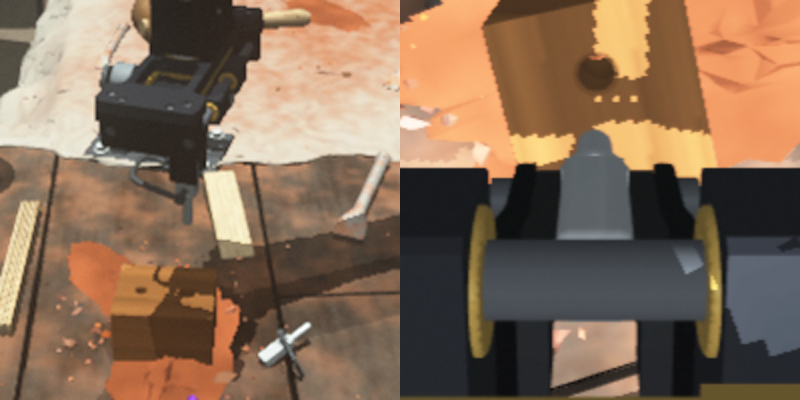

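View pics/t5.png

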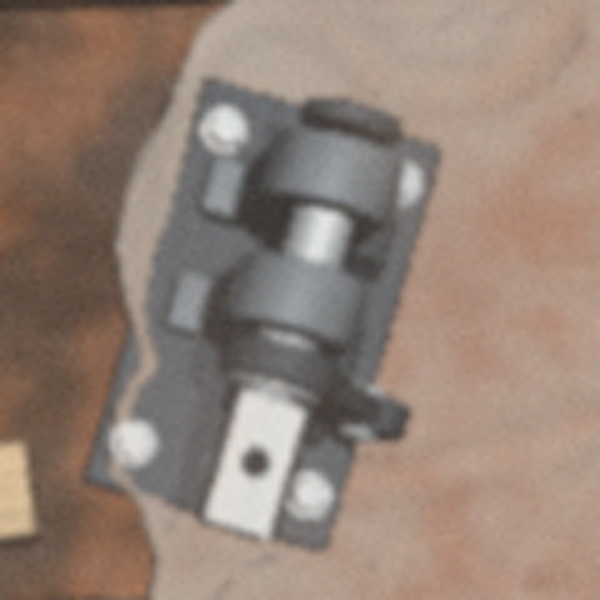

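View pics/td5.png

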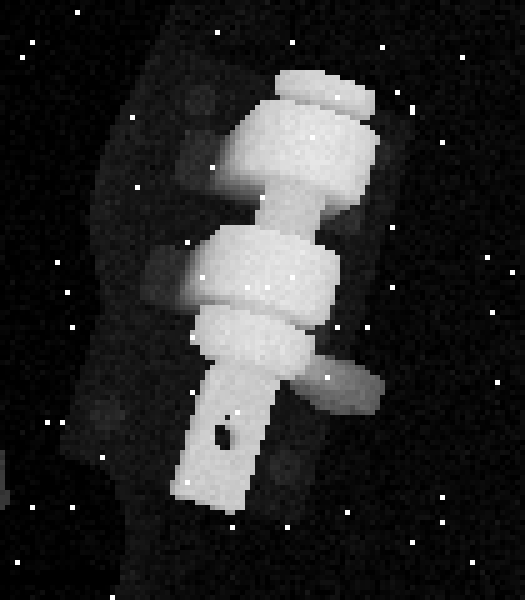

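{"op": "arm_command", "data": {
  "series": [0, 0, -0.5, 0.2, -1, 0, 0, -0.5, 0, -1, 0, 0, -0.5, 0, -1, 0, 0, -0.5, 0, -1, 0, -0.1, -0.5, 0, -1, 0, -0.1, -0.5, 0, -1, 0, -0.1, -0.5, 0, -1, 0, -0.1, -0.5, 0, -1, 0, -0.1, -0.5, 0, -1, 0, -0.1, -0.5, 0, -1]
}}

```text
clock: 10.98
tcp_pos: [0.5689, 0.0412, 0.1536]
tcp_rot: [-0.578, 0.579, -0.407, 0.406]
contact_force: [0.2, -0.6, -0.6]
grip_width: 0.0139
```

{"op": "arm_command", "data": {
  "series": [0, -0.1, -0.5, 0, -1, 0, -0.1, -0.5, 0, -1, 0, -0.1, -0.5, 0, -1, 0, -0.1, -0.5, 0, -1, 0, -0.1, -0.5, 0, -1, 0, -0.1, -0.5, 0, -1, 0, -0.1, -0.5, 0, -1, 0, 0, -0.5, 0, -1, 0, 0, -0.5, 0, -1, 0, 0, -0.5, 0, -1]
}}

```text
clock: 12.22
tcp_pos: [0.548, -0.1087, 0.1537]
tcp_rot: [0.352, -0.353, 0.613, -0.613]
contact_force: [0.1, -0.4, -2.8]
grip_width: 0.0137
```

{"op": "arm_command", "data": {
  "series": [0, 0, -0.5, 0, -1, 0, 0, -0.4, 0, -1, 0, 0, 0, 0, -1, 0, 0, 0, 0, -1, 0, 0, 0, 0, -1, 0, 0, 0, 0, -1, 0, 0, 0, 0, -1, 0, 0, 0, 0, -1, 0, 0, 0, 0, -1, 0, 0, 0, 0, -1]
}}

```text
clock: 13.48
tcp_pos: [0.548, -0.1351, 0.1537]
tcp_rot: [-0.06, 0.061, -0.705, 0.705]
contact_force: [-0.0, -0.4, -2.5]
grip_width: 0.0133
```

```bash
python3 st.py
```

```text
13.475 [ 0.548  -0.1351  0.1537] yaw -170.2 down [-0.001 -0.    -1.   ] F [-0.03 -0.39 -2.46] T [-0.04  0.19 -0.02] w 0.0133 q [-0.49  0.19  0.78  1.73 -0.14  1.28 -1.08]
```

{"op": "arm_command", "data": {
  "series": [0, 0, 0, 0, -1, 0, 0, 0, 0, -1, 0, 0, 0, 0, -1, 0, 0, 0, 0, -1, 0, 0, 0, 0, -1, 0, 0, 0, 0, -0.74, 0, 0, 0, 0, 0, 0, 0, 0, 0, 0]
}}

```text
clock: 14.48
tcp_pos: [0.5482, -0.1352, 0.154]
tcp_rot: [0.115, -0.115, -0.698, 0.698]
contact_force: [0.1, 0.8, -1.6]
grip_width: 0.0134
```

```bash
python3 shot.py w6; python3 st.py; python3 - <<'E'
from h import *
p=cv2.imread("pics/w6s.png"); p2=cv2.imread("pics/w6.png"); cv2.imwrite("pics/c6.png",np.hstack([cv2.resize(p[130:270,230:370],(400,400),interpolation=2),cv2.resize(p2[170:310,250:390],(400,400),interpolation=2)]))
m=np.array(cams.camera_params("wrist")["mount"])
for k in ("w5","w6"):
    d=np.load(k+".npy"); P=cloud("wrist",d,m)
    for v in range(246,284,4): print(k,v,[(u,*(P[v,u]*1000).round(1).tolist()) for u in range(305,330,4) if P[v,u,1]<.02])
E
```

```text
14.575 [ 0.5483 -0.1352  0.1542] yaw 161.3 down [-0. -0. -1.] F [ 0.31 -0.63 -1.51] T [-0.03  0.13  0.01] w 0.0141 q [-0.54  0.2   0.84  1.73 -0.15  1.28 -1.57]
w5 246 []
w5 250 []
w5 254 []
w5 258 []
w5 262 []
w5 266 [(313, -1.6, 7.2, -2.4), (317, -2.4, 4.8, -0.4), (321, -1.3, 8.2, 1.7)]
w5 270 [(309, -0.3, 4.7, -4.4), (313, -2.3, -1.3, -2.3), (317, -2.0, -0.3, -0.4), (321, -1.7, 0.3, 1.6)]
w5 274 [(309, -0.3, -1.6, -4.3), (313, -2.0, -6.4, -2.3), (317, -6.7, -20.2, -0.3), (321, -1.2, -4.1, 1.6), (325, 1.5, 3.8, 3.7)]
w5 278 [(305, -6.9, -26.0, -5.5), (309, -7.1, -26.8, -3.8), (313, -6.7, -25.6, -2.1), (317, -6.8, -25.8, -0.3), (321, -6.8, -25.9, 1.4), (325, -6.7, -25.6, 3.2)]
w5 282 [(305, -6.5, -30.0, -5.4), (309, -6.5, -30.1, -3.7), (313, -6.8, -30.9, -2.0), (317, -7.1, -31.6, -0.3), (321, -6.8, -31.0, 1.4), (325, -6.8, -30.8, 3.1), (329, -6.3, -29.4, 4.8)]
w6 246 []
w6 250 []
w6 254 []
w6 258 []
w6 262 []
w6 266 [(313, -2.1, 5.8, -2.4), (317, -2.2, 5.3, -0.4), (321, -1.5, 7.6, 1.7)]
w6 270 [(309, -0.3, 4.6, -4.4), (313, -1.8, 0.3, -2.4), (317, -2.4, -1.5, -0.4), (321, -1.6, 0.7, 1.6)]
w6 274 [(309, -0.4, -1.8, -4.3), (313, -2.2, -7.2, -2.3), (317, -1.9, -6.3, -0.4), (321, -1.9, -6.2, 1.6), (325, 1.7, 4.2, 3.7)]
w6 278 [(305, -5.1, -21.0, -5.7), (309, -6.9, -26.0, -3.8), (313, -6.7, -25.5, -2.1), (317, -6.7, -25.6, -0.3), (321, -6.6, -25.2, 1.4), (325, -7.0, -26.4, 3.1)]
w6 282 [(305, -6.4, -29.7, -5.4), (309, -6.6, -30.2, -3.7), (313, -6.6, -30.3, -2.0), (317, -6.6, -30.2, -0.3), (321, -7.1, -31.7, 1.4), (325, -7.0, -31.5, 3.1), (329, -6.1, -29.0, 4.8)]
```

View pics/c6.png

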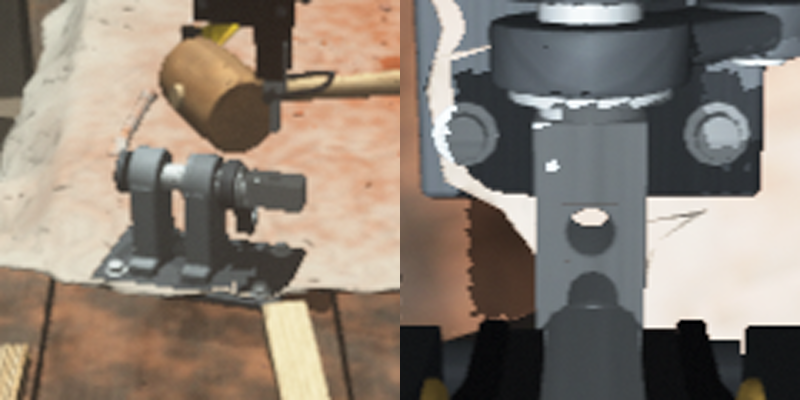

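View pics/w6.png

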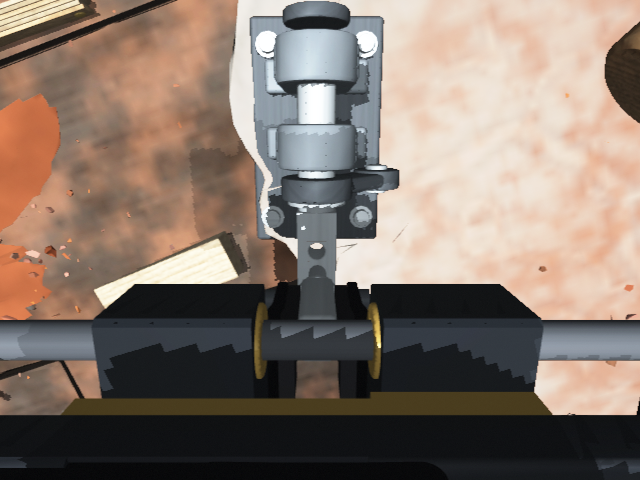

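```bash
cat > hole.py <<'E'
import sys
from h import *
k=sys.argv[1]
m=np.array(cams.camera_params("wrist")["mount"]); T=np.load(k+"T.npy"); d=np.load(k+".npy"); c=cams.camera_params("wrist")
Pt=cloud("wrist",d,m); Pw=cloud("wrist",d,T)
# shaft top pixels
top=(abs(Pw[...,2]-.102)<.006)&(abs(Pt[...,2])<.02)&(Pt[...,0]>-.05)&(Pt[...,0]<.03)
zt=np.median(Pt[top][:,1]); print("top plane tool y",zt,"world z",np.median(Pw[top][:,2]),top.sum())
v,u=np.nonzero(top); print("v range",v.min(),v.max())
# edges per row
E=[]
for r in range(v.min()+3,v.max()):
    uu=u[v==r]
    if len(uu)>15:
        # ray onto plane
        for e in (uu.min()-.5,uu.max()+.5):
            ray=m[:3,:3]@np.array([(e-c["cx"])/c["fx"],(r-c["cy"])/c["fy"],1]); E.append((m[:3,3]+ray*(zt-m[1,3])/ray[1]))
E=np.array(E); L=E[0::2];Rr=E[1::2]
print("edge L fit",np.polyfit(L[:,0],L[:,2],1),"R",np.polyfit(Rr[:,0],Rr[:,2],1), "mid z",np.median((L[:,2]+Rr[:,2])/2),"width",np.median(Rr[:,2]-L[:,2]))
# hole: not-top pixels within shaft
sub=np.zeros_like(top,np.uint8); sub[230:264,300:334]=~top[230:264,300:334]
n,lab,st,ce=cv2.connectedComponentsWithStats(sub)
for i in range(1,n):
    if st[i][4]>15:
        vv,uu=np.nonzero(lab==i); print("comp",st[i],ce[i])
        cu,cv_=(uu.min()+uu.max())/2,(vv.min()+vv.max())/2
        ray=m[:3,:3]@np.array([(cu-c["cx"])/c["fx"],(cv_-c["cy"])/c["fy"],1]); q=m[:3,3]+ray*(zt-m[1,3])/ray[1]; print(" centre px",cu,cv_,"tool",q.round(4),"world",w(T@np.linalg.inv(m),q).round(4))
E
python3 hole.py w6
python3 - <<'E'
from h import *
d=np.load("w6.npy"); m=np.array(cams.camera_params("wrist")["mount"]); P=cloud("wrist",d,m)
q=P[255:290,290:345].reshape(-1,3); 
for a,b in((.000,.008),(-.008,0),(-.020,-.010),(-.03,-.022)):
    s=q[(q[:,1]>a)&(q[:,1]<b)&(abs(q[:,2])<.02)&(q[:,0]>-.011)&(abs(q[:,2])<.0095)]; print(a,len(s),s.min(0).round(4),s.max(0).round(4))
E
```

```text
top plane tool y 0.052051491181560855 world z 0.10196466432019441 3583
v range 164 284
edge L fit [ 0.08000765 -0.01358653] R [-0.10544295  0.01121486] mid z -0.0011048024328780288 width 0.024165104699007636
comp [308 243  17  14 177] [315.77966102 249.62146893]
 centre px 316.0 249.5 tool [ 0.0022  0.0521 -0.0011] world [ 0.5465 -0.1334  0.102 ]
0.0 82 [-0.0024  0.0003 -0.005 ] [0.0018 0.0079 0.0037]
-0.008 65 [-0.0024 -0.0075 -0.0049] [ 0.0013 -0.      0.0031]
-0.02 1 [-0.0056 -0.0198 -0.0039] [-0.0056 -0.0198 -0.0039]
-0.03 145 [-0.0074 -0.03   -0.0079] [-0.0009 -0.022   0.0068]
```

```bash
cat > hole2.py <<'E'
import sys
from h import *
k=sys.argv[1]
m=np.array(cams.camera_params("wrist")["mount"]); T=np.load(k+"T.npy"); d=np.load(k+".npy"); c=cams.camera_params("wrist"); p=cv2.imread(f"pics/{k}.png")
Pw=cloud("wrist",d,T); Pt=cloud("wrist",d,m); zt=T[2,3]-T[2,3]+ (status.sense()["tcp_pos"][2]-.102)
zt=np.median(Pt[215:240,308:326,1]); print("plane",zt)
def px2(u,v,y): 
    ray=m[:3,:3]@np.array([(u-c["cx"])/c["fx"],(v-c["cy"])/c["fy"],1]); return m[:3,3]+ray*(y-m[1,3])/ray[1]
# edges rows 215..240
L=[];Rr=[]
for r in range(214,242):
    on=abs(Pt[r,290:345,1]-zt)<.004; uu=np.nonzero(on)[0]+290; L.append(px2(uu.min()-.5,r,zt)); Rr.append(px2(uu.max()+.5,r,zt))
L=np.array(L);Rr=np.array(Rr)
a=np.polyfit(L[:,0],L[:,2],1);b=np.polyfit(Rr[:,0],Rr[:,2],1); print("slopes deg",np.degrees([a[0],b[0]]),"mid at x=2mm",(np.polyval(a,.002)+np.polyval(b,.002))/2,"w",np.mean(Rr[:,2]-L[:,2]))
print((Pt[238:266,316,1]*1000).round(1))
print(p[238:268,317].mean(1).round(0))
print((Pt[250,300:334,1]*1000).round(1)); print(p[250,300:334].mean(1))
for r in (258,262,266,268,270,272): print(r,[(u,*(Pt[r,u]*1000).round(1).tolist()) for u in (304,306,307,308,309,310,311,322,323,324,325,326,327,328)if Pt[r,u,1]<.03])
E
python3 hole2.py w6
```

```text
plane 0.05201090528020724
slopes deg [1.99301602 0.58875362] mid at x=2mm -0.0009669240728844468 w 0.024069364134708143
[  53.5   51.4   51.4   53.1   52.5  150.6  149.9  148.7 -201.8  149.6
  148.8   75.4   74.3   70.7   67.6   65.8   63.7   60.9   59.1   56.2
   55.1   53.4   52.1   50.8   52.    51.8   52.2    8.1]
[120. 120. 119. 104. 131. 231. 232. 232. 232. 232. 225.  68.  71.  71.
  71.  73.  71.  73.  74.  74.  74.  92. 113. 117. 118. 117. 113.  68.
  68.  68.]
[52.5 52.4 51.8 50.3 52.8 51.3 51.5 52.4 60.4 64.8 67.7 69.9 70.1 72.4
 72.6 72.6 74.3 72.7 72.1 71.1 69.2 68.9 66.4 60.3 55.9 52.7 52.  51.7
 52.  52.2 51.8 51.4 52.  51.7]
[124.         125.         124.66666667 123.66666667 124.
 124.         125.         111.          83.          69.66666667
  69.66666667  71.          70.66666667  71.33333333  72.
  71.          72.33333333  70.66666667  70.66666667  69.66666667
  68.66666667  68.33333333  67.33333333  67.          73.66666667
  95.33333333 113.         118.33333333 120.         122.33333333
 123.33333333 122.66666667 122.33333333 123.        ]
258 []
262 [(311, -69.1, -201.8, 0.1)]
266 []
268 [(310, -0.9, 6.2, -4.0), (311, -1.2, 5.3, -3.4), (322, -0.9, 6.0, 2.2), (323, -0.5, 7.5, 2.7)]
270 [(309, -0.3, 4.6, -4.4), (310, -1.2, 1.9, -3.9), (311, -1.1, 2.4, -3.4), (322, -0.7, 3.5, 2.1), (323, -0.7, 3.6, 2.6), (324, 0.1, 6.0, 3.2)]
272 [(308, 1.6, 7.2, -5.0), (309, -0.4, 1.3, -4.4), (310, -0.5, 1.0, -3.9), (311, -0.6, 0.5, -3.4), (322, -1.1, -0.7, 2.1), (323, -0.3, 1.4, 2.6), (324, -0.4, 1.3, 3.1)]
```

```bash
python3 - <<'E'
from h import *
m=np.array(cams.camera_params("wrist")["mount"]); c=cams.camera_params("wrist"); T=np.load("w6T.npy"); TT=T@np.linalg.inv(m)
def px2(u,v,y): 
    ray=m[:3,:3]@np.array([(u-c["cx"])/c["fx"],(v-c["cy"])/c["fy"],1]); return m[:3,3]+ray*(y-m[1,3])/ray[1]
h=px2(316.2,250.5,.052); print("hole tool",h, "world",w(TT,h))
d=np.load("w6.npy"); P=cloud("wrist",d,m); 
# fit cylinder radius 4.5 axis parallel to y, points with y in -8..8
q=P[262:276,300:332].reshape(-1,3); q=q[(q[:,1]>-.012)&(q[:,1]<.0075)&(abs(q[:,2])<.008)]
from scipy.optimize import least_squares
f=lambda s:np.hypot(q[:,0]-s[0],q[:,2]-s[1])-.0045
r=least_squares(f,[.002,-.0005],loss="soft_l1",f_scale=.0005); print("shank",r.x,len(q),np.abs(r.fun).mean(), "y max",q[:,1].max())
f=lambda s:np.hypot(q[:,0]-s[0]-s[2]*q[:,1],q[:,2]-s[1]-s[3]*q[:,1])-.0045
r2=least_squares(f,[.002,-.0005,0,0],loss="soft_l1",f_scale=.0005); print("tilted",r2.x)
dl=np.array([h[0]-r.x[0],0,h[2]-r.x[1]]); print("move tool",dl*1000,"world mm",TT[:3,:3]@dl*1000)
# shank bottom lowest pts
E
```

```text
hole tool [ 0.00281736  0.052      -0.00097628] world [ 0.54582572 -0.13332894  0.102018  ]
shank [ 0.00235184 -0.00070853] 144 0.00014988746384460094 y max 0.007458398061134575
tilted [ 0.00235164 -0.00069052  0.00462572 -0.01109307]
move tool [ 0.46552504  0.         -0.26774722] world mm [-3.55312564e-01  4.02684857e-01  1.62864904e-04]
```

{"op": "arm_command", "data": {
  "series": [0, -0.012, 0.013, -0.4, 0.2, 0, 0, 0, -0.4, 0, 0, 0, 0, -0.3, 0, 0, 0, 0, 0, 0, 0, 0, 0, 0, 0, 0, 0, 0, 0, 0]
}}

```text
clock: 15.32
tcp_pos: [0.5484, -0.1349, 0.1217]
tcp_rot: [-0.109, 0.109, 0.699, -0.699]
contact_force: [-0.1, -1.1, -1.9]
grip_width: 0.0138
```

```bash
python3 shot.py w7; python3 st.py; python3 - <<'E'
from h import *
p=cv2.imread("pics/w7s.png"); p2=cv2.imread("pics/w7.png"); cv2.imwrite("pics/c7.png",np.hstack([cv2.resize(p[150:250,250:350],(400,400),interpolation=2),cv2.resize(p2[210:310,267:367],(400,400),interpolation=2)]))
E
```

```text
15.425 [ 0.5483 -0.1349  0.1217] yaw 162.27 down [ 0.001  0.    -1.   ] F [-0.25  0.66 -1.48] T [-0.02  0.15 -0.07] w 0.0139 q [-0.53  0.23  0.83  1.77 -0.18  1.22 -1.53]
```

View pics/c7.png

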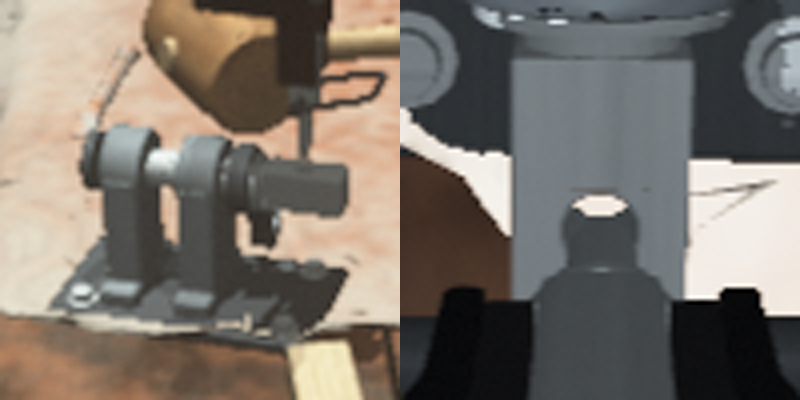

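{"op": "arm_command", "data": {
  "series": [0, 0, 0, -0.1, 0, 0, 0, 0, -0.1, 0, 0, 0, 0, 0, 0, 0, 0, 0, 0, 0]
}}

```text
clock: 15.92
tcp_pos: [0.548, -0.1348, 0.1153]
tcp_rot: [0.109, -0.109, -0.699, 0.699]
contact_force: [0.8, -0.5, -1.7]
grip_width: 0.0141
```

```bash
python3 shot.py w8; python3 st.py; python3 - <<'E'
from h import *
p=cv2.imread("pics/w8s.png"); p2=cv2.imread("pics/w8.png"); cv2.imwrite("pics/c8.png",np.hstack([cv2.resize(p[150:250,250:350],(400,400),interpolation=2),cv2.resize(p2[230:290,287:347],(400,400),interpolation=2)]))
E
```

```text
16.025 [ 0.5481 -0.1349  0.1153] yaw 162.26 down [ 0. -0. -1.] F [-0.3   0.03 -2.77] T [-0.06  0.14  0.01] w 0.0137 q [-0.53  0.23  0.83  1.78 -0.18  1.21 -1.53]
```

View pics/c8.png

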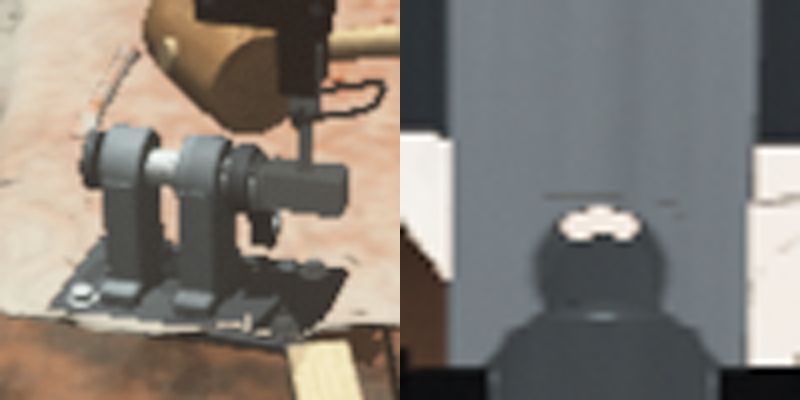

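{"op": "arm_command", "data": {
  "series": [0, 0, 0, -0.05, 0, 0, 0, 0, -0.05, 0, 0, 0, 0, -0.03, 0]
}}

```text
clock: 16.4
tcp_pos: [0.5479, -0.1348, 0.1112]
tcp_rot: [0.109, -0.109, -0.699, 0.699]
contact_force: [-0.1, 0.4, -0.9]
grip_width: 0.0137
```

```bash
python3 st.py
```

```text
16.4 [ 0.5479 -0.1348  0.1112] yaw 162.26 down [-0. -0. -1.] F [-0.13  0.43 -0.89] T [ 0.01  0.16 -0.03] w 0.0137 q [-0.52  0.24  0.82  1.79 -0.19  1.2  -1.53]
```

{"op": "arm_command", "data": {
  "series": [0, 0, 0, -0.03, 0, 0, 0, 0, -0.03, 0, 0, 0, 0, 0, 0]
}}

```text
clock: 16.77
tcp_pos: [0.548, -0.1348, 0.1095]
tcp_rot: [0.109, -0.109, -0.699, 0.699]
contact_force: [-0.0, 0.0, -1.7]
grip_width: 0.0134
```

{"op": "arm_command", "data": {
  "series": [0, 0, 0, -0.04, 0, 0, 0, 0, -0.04, 0, 0, 0, 0, 0, 0]
}}

```text
clock: 17.15
tcp_pos: [0.5479, -0.1348, 0.107]
tcp_rot: [0.109, -0.109, -0.699, 0.699]
contact_force: [-0.7, 0.4, -2.4]
grip_width: 0.0139
```

```bash
python3 st.py
```

```text
17.15 [ 0.5479 -0.1348  0.107 ] yaw 162.27 down [-0. -0. -1.] F [-0.68  0.37 -2.42] T [-0.04  0.08  0.05] w 0.0139 q [-0.52  0.24  0.82  1.79 -0.19  1.19 -1.52]
```

{"op": "arm_command", "data": {
  "series": [0, 0, 0, -0.05, 0, 0, 0, 0, -0.05, 0, 0, 0, 0, -0.05, 0, 0, 0, 0, -0.05, 0]
}}

```text
clock: 17.65
tcp_pos: [0.548, -0.1348, 0.1011]
tcp_rot: [0.109, -0.109, -0.699, 0.699]
contact_force: [0.1, -0.6, -1.9]
grip_width: 0.0139
```

```bash
python3 shot.py w9; python3 st.py; python3 - <<'E'
from h import *
p=cv2.imread("pics/w9s.png"); p2=cv2.imread("pics/w9.png"); cv2.imwrite("pics/c9.png",np.hstack([cv2.resize(p[150:250,250:350],(400,400),interpolation=2),cv2.resize(p2[230:290,287:347],(400,400),interpolation=2)]))
E
```

```text
17.75 [ 0.5479 -0.1348  0.101 ] yaw 162.26 down [-0. -0. -1.] F [ 0.09  0.32 -1.4 ] T [-0.04  0.24 -0.02] w 0.0137 q [-0.52  0.25  0.82  1.8  -0.2   1.18 -1.52]
```

View pics/c9.png

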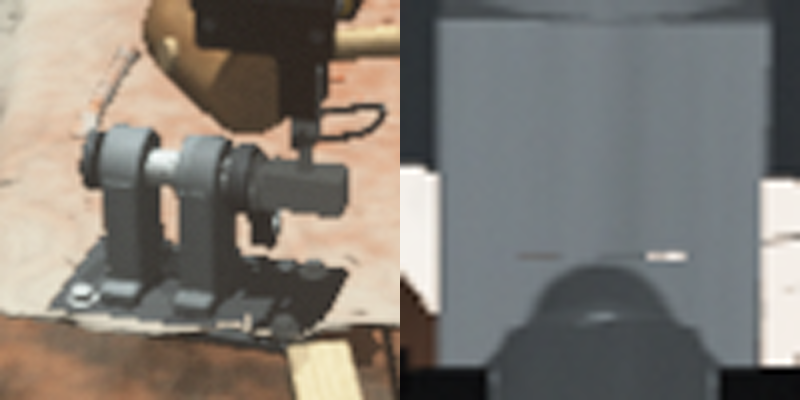

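The shank is going into the hole without resistance. I'll keep going down slowly and watch the force.

{"op": "arm_command", "data": {
  "series": [0, 0, 0, -0.05, 0, 0, 0, 0, -0.05, 0, 0, 0, 0, -0.05, 0, 0, 0, 0, -0.05, 0]
}}

```text
clock: 18.25
tcp_pos: [0.548, -0.1348, 0.0951]
tcp_rot: [0.109, -0.109, -0.699, 0.699]
contact_force: [0.3, -0.7, -1.4]
grip_width: 0.0137
```

{"op": "arm_command", "data": {
  "series": [0, 0, 0, -0.05, 0, 0, 0, 0, -0.05, 0, 0, 0, 0, -0.05, 0, 0, 0, 0, -0.05, 0]
}}

```text
clock: 18.75
tcp_pos: [0.548, -0.1349, 0.0891]
tcp_rot: [0.109, -0.109, -0.699, 0.699]
contact_force: [-0.1, 0.3, -0.5]
grip_width: 0.0137
```

{"op": "arm_command", "data": {
  "series": [0, 0, 0, -0.05, 0, 0, 0, 0, -0.05, 0, 0, 0, 0, -0.03, 0, 0, 0, 0, 0, 0]
}}

```text
clock: 19.25
tcp_pos: [0.548, -0.1348, 0.0852]
tcp_rot: [0.109, -0.109, -0.699, 0.699]
contact_force: [-0.8, -0.4, -2.7]
grip_width: 0.014
```

Next I'll take 0.6 mm steps until I feel the shoulder.

{"op": "arm_command", "data": {
  "series": [0, 0, 0, -0.02, 0, 0, 0, 0, -0.02, 0, 0, 0, 0, 0, 0]
}}

```text
clock: 19.62
tcp_pos: [0.548, -0.1348, 0.084]
tcp_rot: [0.109, -0.109, -0.699, 0.699]
contact_force: [0.3, 0.0, -2.1]
grip_width: 0.0139
```

{"op": "arm_command", "data": {
  "series": [0, 0, 0, -0.02, 0, 0, 0, 0, -0.02, 0, 0, 0, 0, 0, 0]
}}

```text
clock: 20.0
tcp_pos: [0.548, -0.1348, 0.0828]
tcp_rot: [0.109, -0.109, -0.699, 0.699]
contact_force: [-0.7, 0.1, -1.2]
grip_width: 0.0141
```

```bash
python3 st.py
```

```text
20.0 [ 0.548  -0.1348  0.0828] yaw 162.27 down [-0. -0. -1.] F [-0.68  0.09 -1.2 ] T [-0.01  0.15 -0.01] w 0.0141 q [-0.51  0.27  0.82  1.82 -0.21  1.15 -1.5 ]
```

{"op": "arm_command", "data": {
  "series": [0, 0, 0, -0.02, 0, 0, 0, 0, 0, 0]
}}

```text
clock: 20.25
tcp_pos: [0.5481, -0.1348, 0.0824]
tcp_rot: [0.109, -0.109, -0.699, 0.699]
contact_force: [1.4, -0.2, -1.2]
grip_width: 0.0135
```

{"op": "arm_command", "data": {
  "series": [0, 0, 0, -0.02, 0, 0, 0, 0, 0, 0]
}}

```text
clock: 20.5
tcp_pos: [0.5482, -0.1349, 0.0823]
tcp_rot: [-0.109, 0.109, 0.699, -0.699]
contact_force: [-3.3, 0.6, 5.4]
grip_width: 0.0136
```

```bash
python3 st.py;python3 shot.py w10; python3 st.py; python3 - <<'E'
from h import *
k="w10"
p=cv2.imread(f"pics/{k}s.png"); p2=cv2.imread(f"pics/{k}.png"); cv2.imwrite("pics/c10.png",np.hstack([cv2.resize(p[150:250,250:350],(400,400),interpolation=2),cv2.resize(p2[220:300,277:357],(400,400),interpolation=2)]))
E
```

```text
20.5 [ 0.5482 -0.1349  0.0823] yaw 162.26 down [ 0.  0. -1.] F [-3.26  0.57  5.42] T [ 0.18  0.78 -0.01] w 0.0136 q [-0.51  0.27  0.82  1.82 -0.22  1.15 -1.5 ]
20.6 [ 0.5482 -0.1349  0.0823] yaw 162.26 down [ 0.  0. -1.] F [-3.09  0.85  5.6 ] T [0.16 0.79 0.06] w 0.0136 q [-0.51  0.27  0.82  1.82 -0.22  1.15 -1.5 ]
```

View pics/c10.png

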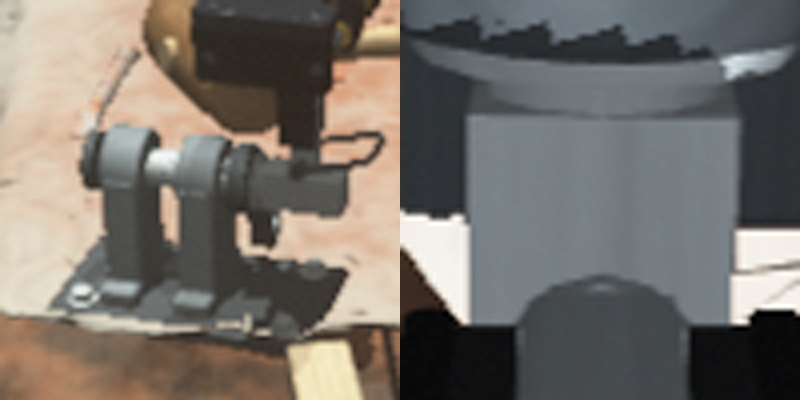

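{"op": "arm_command", "data": {
  "series": [14, 0, 0, 0.02, 0, 30, 0, 0, 0, 0, 30, 0, 0, 0, 0, 30, 0, 0, 0, 0, 30, 0, 0, 0, 0, 30, 0, 0, 0.3, 0, 30, 0, 0, 0.7, 0, 30, 0, 0, 0.7, 0, 30, 0, 0, 0, 0]
}}

```text
clock: 21.72
tcp_pos: [0.5496, -0.1353, 0.1353]
tcp_rot: [-0.108, 0.11, 0.699, -0.698]
contact_force: [-0.8, -0.1, -0.7]
grip_width: 0.0301
```

```bash
python3 shot.py w11; python3 st.py; python3 - <<'E'
from h import *
k="w11"
p=cv2.imread(f"pics/{k}s.png"); p2=cv2.imread(f"pics/{k}.png"); cv2.imwrite("pics/c11.png",np.hstack([cv2.resize(p[150:250,250:350],(400,400),interpolation=2),cv2.resize(p2[180:340,237:397],(400,400),interpolation=2)]))
m=np.array(cams.camera_params("wrist")["mount"])
T=np.load(k+"T.npy"); d=np.load(k+".npy"); P=cloud("wrist",d,T)
np.set_printoptions(suppress=True)
z=P[...,2]; near=np.hypot(P[...,0]-.5458,P[...,1]+.1333)<.05
q=P[near&(z>.146)&(z<.151)]; q=q[np.hypot(q[:,0]-.5458,q[:,1]+.1333)<.02]; print("head top",len(q),q.mean(0).round(4) if len(q) else 0)
ax=np.array([np.cos(np.radians(162.3)),np.sin(np.radians(162.3))])
rel=P[...,:2]-np.array([.5458,-.1333]); al=rel@ax; la=rel@np.array([-ax[1],ax[0]])
b=near&(z>.108)&(z<.13)&(al>.03)&(abs(la)<.015); q=P[b]; print("bar",len(q),q.mean(0).round(4), "along",np.percentile(al[b],[2,50,98]).round(4),"z",np.percentile(q[:,2],[2,50,98]).round(4))
T=pose("side");print("side",[(round(r["conf"],2),w(T,r["position"]).round(3)) for r in nets.mark_of("side","loop_bar")][:3])
print(proj("wrist",np.load("w11T.npy"),[.5458+ax[0]*.044,-.1333+ax[1]*.044,.122]))
E
```

```text
21.825 [ 0.5479 -0.1346  0.1331] yaw 162.27 down [ 0.  0. -1.] F [-0.2   0.85 -0.12] T [0.04 0.21 0.02] w 0.0305 q [-0.53  0.21  0.83  1.76 -0.17  1.24 -1.54]
head top 951 [ 0.5467 -0.1338  0.1477]<stdin>:11: RuntimeWarning: Mean of empty slice.
  ret = um.true_divide(
Traceback (most recent call last):
IndexError: index -1 is out of bounds for axis 0 with size 0
```

View pics/c11.png

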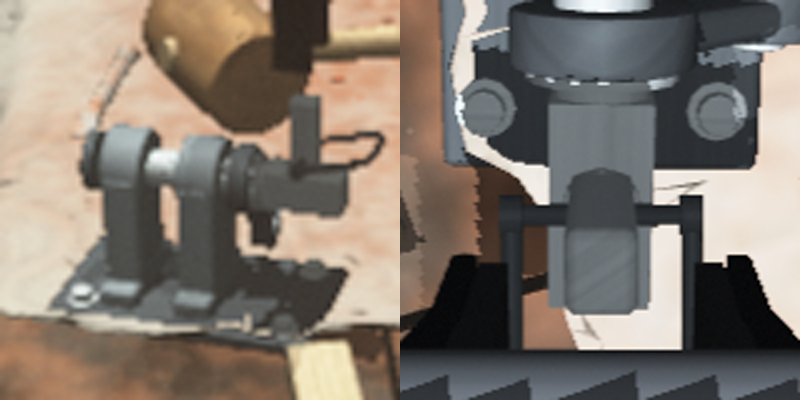

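{"op": "arm_command", "data": {
  "series": [30, 0, 0, 0.3, 0, 0, -0.5, 0.16, 0, 0, 0, -0.5, 0.16, 0, 0, 0, -0.5, 0.16, 0, 0, 0, 0, 0, 0, 0, 0, 0, 0, 0, 0],
  "grip_force": 20
}}

```text
clock: 22.58
tcp_pos: [0.5036, -0.1205, 0.1424]
tcp_rot: [0.109, -0.109, -0.699, 0.699]
contact_force: [0.6, 0.1, -0.1]
grip_width: 0.0005
```

```bash
python3 shot.py w12; python3 st.py; python3 - <<'E'
from h import *
k="w12"
p=cv2.imread(f"pics/{k}s.png"); p2=cv2.imread(f"pics/{k}.png"); cv2.imwrite("pics/c12.png",np.hstack([cv2.resize(p[130:250,240:360],(400,400),interpolation=2),cv2.resize(p2[160:320,237:397],(400,400),interpolation=2)]))
m=np.array(cams.camera_params("wrist")["mount"]); T=np.load(k+"T.npy"); d=np.load(k+".npy")
P=cloud("wrist",d,m); W=cloud("wrist",d,T)
q=P[(W[...,2]>.144)&(W[...,2]<.151)&(abs(P[...,2])<.03)]; print("head top tool",q.mean(0).round(4))
b=(W[...,2]>.116)&(W[...,2]<.130)&(abs(P[...,2])<.012)&(P[...,0]>-.02)&(P[...,0]<.02); q=P[b]; print("bar",b.sum(),q.mean(0).round(4) if b.sum() else 0,W[b].mean(0) if b.sum() else 0)
E
```

```text
22.675 [ 0.5036 -0.1207  0.1423] yaw 162.25 down [ 0.    -0.001 -1.   ] F [ 0.72  0.2  -0.56] T [-0.06  0.11 -0.02] w 0.0005 q [-0.61  0.07  0.83  1.86 -0.05  1.24 -1.64]
head top tool [-0.0448 -0.005  -0.0006]
bar 408 [-0.0008  0.0188  0.0001] [ 0.50431808 -0.1208991   0.12364377]
```

View pics/c12.png

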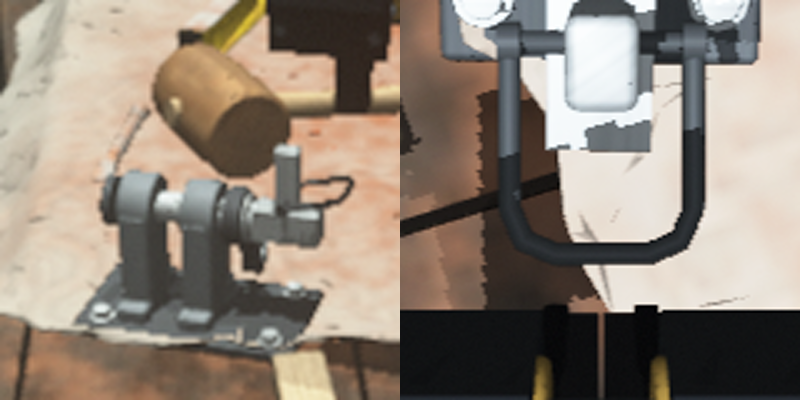

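{"op": "arm_command", "data": {
  "series": [0, 0, 0, -0.6, 0, 0, 0, 0, -0.6, 0, 0, 0, 0, -0.5, 0, 0, 0, 0, 0, 0, 0, 0, 0, -0.1, 0, 0, 0, 0, -0.1, 0, 0, 0, 0, 0, 0]
}}

```text
clock: 23.55
tcp_pos: [0.5032, -0.1204, 0.0854]
tcp_rot: [-0.109, 0.109, 0.699, -0.699]
contact_force: [0.5, 0.4, 0.4]
grip_width: 0.0005
```

```bash
python3 st.py
```

```text
23.55 [ 0.5032 -0.1204  0.0854] yaw 162.27 down [ 0.  0. -1.] F [0.51 0.36 0.41] T [-0.05  0.12 -0.04] w 0.0005 q [-0.59  0.14  0.83  1.92 -0.11  1.13 -1.59]
```

Fingertips are about 125 mm up, level with the top of the bar. Now I'll push down gently.

{"op": "arm_command", "data": {
  "series": [0, 0, 0, -0.1, 0, 0, 0, 0, -0.1, 0, 0, 0, 0, 0, 0]
}}

```text
clock: 23.92
tcp_pos: [0.5026, -0.1203, 0.079]
tcp_rot: [-0.109, 0.109, 0.699, -0.699]
contact_force: [-2.5, 0.7, 2.5]
grip_width: 0.0004
```

{"op": "arm_command", "data": {
  "series": [0, 0, 0, -0.1, 0, 0, 0, 0, -0.1, 0, 0, 0, 0, 0, 0]
}}

```text
clock: 24.3
tcp_pos: [0.5031, -0.1205, 0.073]
tcp_rot: [0.109, -0.109, -0.699, 0.699]
contact_force: [0.1, -0.4, 1.2]
grip_width: 0.0003
```

```bash
python3 shot.py w13; python3 st.py; python3 - <<'E'
from h import *
k="w13"
p=cv2.imread(f"pics/{k}s.png"); p2=cv2.imread(f"pics/{k}.png"); cv2.imwrite("pics/c13.png",np.hstack([cv2.resize(p[130:250,240:360],(400,400),interpolation=2),cv2.resize(p2[160:320,237:397],(400,400),interpolation=2)]))
E
```

```text
24.4 [ 0.5031 -0.1205  0.0732] yaw 162.26 down [ 0. -0. -1.] F [-1.84  0.25  0.91] T [0.05 0.43 0.01] w 0.0005 q [-0.58  0.15  0.83  1.94 -0.13  1.1  -1.58]
```

View pics/c13.png

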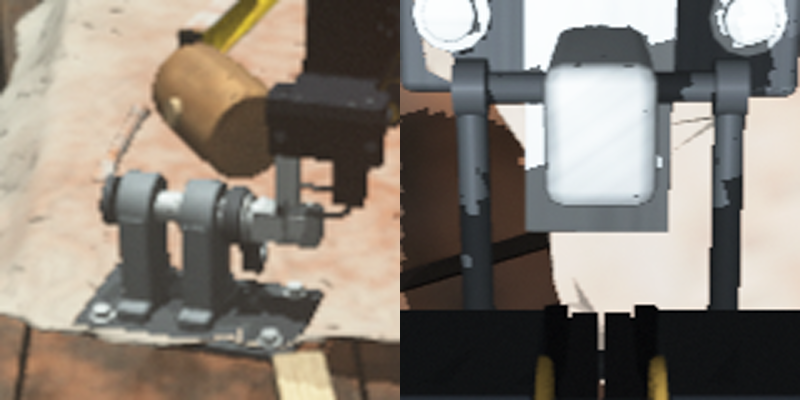

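{"op": "arm_command", "data": {
  "series": [0, 0, 0, -0.1, 0, 0, 0, 0, -0.1, 0, 0, 0, 0, 0, 0]
}}

```text
clock: 24.78
tcp_pos: [0.503, -0.1205, 0.067]
tcp_rot: [0.109, -0.109, -0.699, 0.699]
contact_force: [-0.6, 0.2, -0.5]
grip_width: 0.0003
```

{"op": "arm_command", "data": {
  "series": [0, 0, 0, -0.1, 0, 0, 0, 0, -0.1, 0, 0, 0, 0, 0, 0]
}}

```text
clock: 25.15
tcp_pos: [0.5027, -0.1204, 0.0609]
tcp_rot: [0.109, -0.109, -0.699, 0.699]
contact_force: [0.0, -0.0, 1.2]
grip_width: 0.0005
```

{"op": "arm_command", "data": {
  "series": [0, 0, 0, -0.1, 0, 0, 0, 0, 0, 0]
}}

```text
clock: 25.4
tcp_pos: [0.5028, -0.1204, 0.058]
tcp_rot: [0.109, -0.109, -0.699, 0.699]
contact_force: [-0.2, -1.0, -0.2]
grip_width: 0.0003
```

```bash
python3 shot.py w14; python3 st.py; python3 - <<'E'
from h import *
k="w14"
p=cv2.imread(f"pics/{k}s.png"); p2=cv2.imread(f"pics/{k}.png"); cv2.imwrite("pics/c14.png",np.hstack([cv2.resize(p[130:250,240:360],(400,400),interpolation=2),cv2.resize(p2[160:320,237:397],(400,400),interpolation=2)]))
E
```

```text
25.5 [ 0.503  -0.1205  0.0583] yaw 162.26 down [-0. -0. -1.] F [-0.08  0.18  0.66] T [-0.05  0.15 -0.05] w 0.0004 q [-0.57  0.18  0.83  1.95 -0.15  1.07 -1.56]
```

View pics/c14.png

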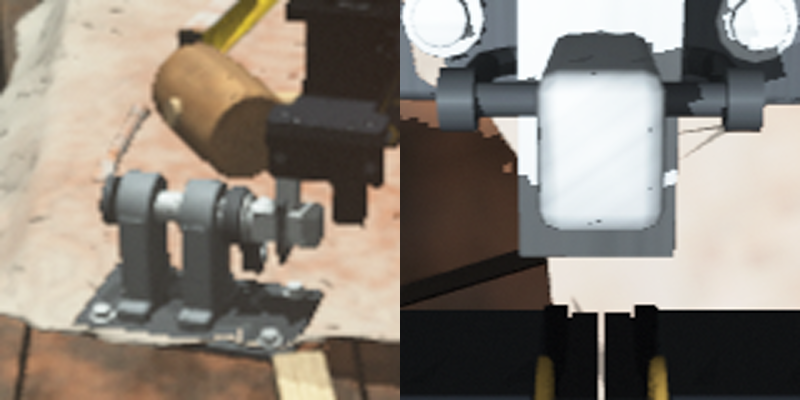

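The loop has snapped and its legs hang down past the shaft. I'll retreat straight up and verify.

{"op": "arm_command", "data": {
  "series": [0, 0, 0, 0.5, 0, 0, 0, 0, 0.8, 0, 0, 0, 0, 0.8, 0, 0, 0, 0, 0.8, 0, 0, -0.3, 0.1, 0.5, 0, 0, -0.3, 0.2, 0.3, 0, 0, 0, 0, 0, 0, 0, 0, 0, 0, 0]
}}

```text
clock: 26.5
tcp_pos: [0.4853, -0.1116, 0.1695]
tcp_rot: [-0.109, 0.109, 0.699, -0.699]
contact_force: [0.0, -0.4, -0.6]
grip_width: 0.0005
```

```bash
python3 shot.py w15; python3 st.py; python3 - <<'E'
from h import *
k="w15"
p=cv2.imread(f"pics/{k}s.png"); p2=cv2.imread(f"pics/{k}.png"); cv2.imwrite("pics/c15.png",np.hstack([cv2.resize(p[150:250,250:350],(400,400),interpolation=2),cv2.resize(p2[130:290,237:397],(400,400),interpolation=2)]))
T=np.load(k+"T.npy"); W=cloud("wrist",np.load(k+".npy"),T); q=W[(W[...,2]>.143)&(W[...,2]<.152)&(np.hypot(W[...,0]-.546,W[...,1]+.134)<.025)]; print("head top",len(q),q.mean(0).round(4),q.min(0).round(4),q.max(0).round(4))
S=cloud("side",np.load(k+"s.npy"),pose("side")); r=S[150:250,250:350]
ax=np.array([-.9527,.304]); rel=r[...,:2]-[.5458,-.1333]; al=rel@ax; la=rel@np.array([-.304,-.9527])
for lo,hi in((.055,.061),(.061,.067),(.067,.073),(.073,.08),(.09,.1),(.1,.11)):
    m=(abs(al)<.035)&(abs(la)<.03)&(r[...,2]>lo)&(r[...,2]<hi)
    print(lo,m.sum(),"along",np.percentile(al[m],[5,50,95]).round(3) if m.sum() else "", "lat",np.percentile(la[m],[5,50,95]).round(3) if m.sum() else "")
for n in("side","wrist"):
    T=pose(n) 
    for nm in("loop_bar","pin","wedge1","chisel5","folding_rule"): print(n,nm,[(round(x["conf"],2),w(T,x["position"]).round(3).tolist()) for x in nets.mark_of(n,nm)][:3])
E
```

```text
26.6 [ 0.485  -0.1117  0.169 ] yaw 162.24 down [-0.001 -0.    -1.   ] F [ 0.55 -0.18  0.06] T [-0.03  0.17 -0.02] w 0.0008 q [-0.64 -0.02  0.81  1.86  0.02  1.3  -1.72]
head top 955 [ 0.5463 -0.1335  0.1475] [ 0.5363 -0.142   0.1445] [ 0.556  -0.1249  0.1499]
0.055 4 along [-0.035 -0.034 -0.033] lat [0.013 0.016 0.025]
0.061 12 along [-0.035 -0.001  0.   ] lat [-0.012  0.005  0.012]
0.067 4 along [-0.002 -0.001  0.   ] lat [-0.02  -0.019 -0.019]
0.073 19 along [-0.032 -0.004  0.018] lat [-0.022 -0.012  0.001]
0.09 110 along [-0.032 -0.007  0.023] lat [-0.021 -0.011 -0.004]
0.1 130 along [-0.033 -0.001  0.021] lat [-0.02  -0.004  0.011]
side loop_bar [(0.58, [0.493, 0.243, 0.013]), (0.54, [0.608, 0.182, 0.002]), (0.53, [0.542, -0.14, 0.07])]
side pin [(0.87, [0.602, 0.322, 0.025]), (0.7, [0.545, -0.138, 0.102]), (0.52, [0.495, 0.21, 0.018])]
side wedge1 [(0.68, [0.539, 0.008, 0.001])]
side chisel5 [(0.61, [0.376, -0.031, 0.001])]
side folding_rule [(0.76, [0.76, 0.079, 0.002]), (0.17, [0.546, -0.13, 0.144])]
wrist loop_bar [(0.33, [0.547, -0.133, 0.104])]
wrist pin [(0.64, [0.544, -0.137, 0.1]), (0.54, [0.547, -0.129, 0.105]), (0.27, [0.591, -0.152, 0.003])]
wrist wedge1 [(0.77, [0.537, 0.007, -0.002])]
wrist chisel5 []
wrist folding_rule []
```

View pics/c15.png

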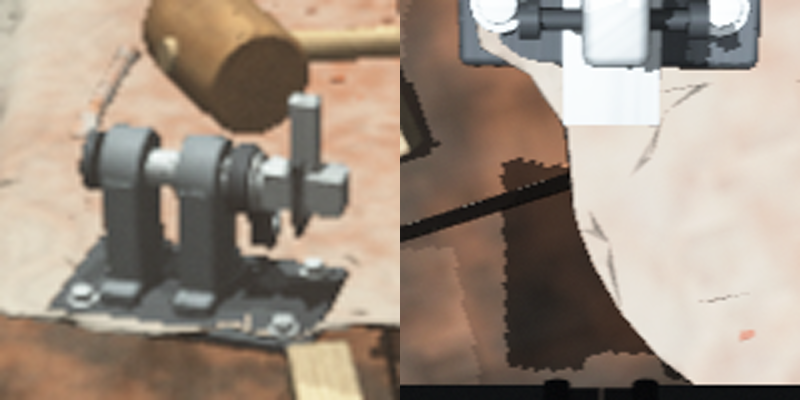

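```bash
python3 -c "
from plant import ticket; print(ticket.sign_off())"; python3 st.py
```

```text
the job is handed in; nothing more can be done
None
the job is handed in; nothing more can be done
```

The hitch pin is home in the shaft's cross hole with its loop snapped shut below. I handed the job in at about 26.6 s of the 72 s allowed.

**What I did:** I took the steel pin from the block, not the small steel one or the purple one. I turned it so its loop pointed past the shaft's free end and lined it up with the hole using the wrist camera. It went down freely until I felt the shoulder touch at about 7 N. I let go, then pushed the loop's cross bar down with closed fingers at about 3.5 N or less, and it snapped shut.

**Last checks:**
- **Pin:** its head top measures 147.5 mm, which puts the shoulder at about 101.5 mm against the 102 mm shaft top. It stands upright and is released.
- **Loop:** the side depth puts the cross bar straight below the pin at 61–67 mm, so it is shut below the shaft. The networks gave no useful reading of the shut loop from the wrist camera. From the side, their matching candidate put the bar at 70 mm.
- **Other things on the bench:** the wedge, chisel and rule are where they were, within the measuring error.
- **Robot:** the fingers are clear and touch nothing.

**What disagreed:** the real fingertips end about 39.5 mm above the reported TCP. Because of this my first grasp closed above the pin's head and touched nothing. I allowed for the offset in every move after that.

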